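# Set up the resin bench for a stone-inlay casting

## Task

Get the bench ready for the next stone-inlay casting. First seat the empty casting mould flat and square, fully home in the pocket of the levelling frame, and only then empty all the stones from the cup into the mould, leaving the mould seated and the cup standing upright on the bench. Also put every tape roll that is there onto the tape stand, one roll to a spindle, pushed down until it rests on the base, and leave the other things on the bench where they are.

Things in the scene. Friction and masses are not known exactly. Their poses are not given: they have to be found in the camera images.
- frame: Levelling frame fixed to the bench: a square plywood plate 170 x 170 mm with a raised wooden rim 18 mm wide and 18 mm high in all, enclosing a square pocket 134 x 134 mm, 12 mm deep. Origin: centre of its underside on the bench; x and y run along the pocket's sides, z up.
- pocket (a point): Centre of the floor of the frame's pocket (6 mm above the bench); axes as the frame's. The mould's underside rests here when it is seated.
- mould: Grey square open casting mould, 130 x 130 mm outside, walls 34 mm high and 5 mm thick, floor 5 mm thick, 0.3 kg. In its middle stands a square post 28 x 28 mm, 50 mm above the underside, with an 11 mm cone on top; the post is the grip, the channel around it is 46 mm wide. Same every quarter turn. Origin: centre of its underside; x, y along its and the post's sides, z up.
- cup: White plastic cup holding six stones, 90 mm tall, 58 mm across at the foot and 68 mm at the rim, wall 3 mm, no handle, about 60 g empty. Origin: centre of its underside; z up towards the mouth.
- stand: Tape stand fixed to the bench: a wooden base 85 x 275 mm, 14 mm thick, with three upright aluminium spindles in a row along its y axis, 90 mm apart. Origin: centre of the underside; z up.
- spindle1 (a point): Foot of the tape stand's spindle at the -y end of the row, on the top face of the base (14 mm above the bench), on the spindle's axis. The spindle is 20 mm in diameter and rises 70 mm above this point, the last 8 mm tapered.
- spindle2 (a point): Foot of the tape stand's spindle in the middle of the row, on the top face of the base (14 mm above the bench), on the spindle's axis. The spindle is 20 mm in diameter and rises 70 mm above this point, the last 8 mm tapered.
- spindle3 (a point): Foot of the tape stand's spindle at the +y end of the row, on the top face of the base (14 mm above the bench), on the spindle's axis. The spindle is 20 mm in diameter and rises 70 mm above this point, the last 8 mm tapered.
- roll1: A roll of paper tape (two or three rolls are there; an absent one reads None), 62 mm outer diameter, 48 mm high, with a round hole 28 mm in diameter right through, about 0.12 kg, standing on its flat side with the hole upright. Origin: centre of its underside; z along the hole.
- roll2: A roll of paper tape (two or three rolls are there; an absent one reads None), 62 mm outer diameter, 48 mm high, with a round hole 28 mm in diameter right through, about 0.12 kg, standing on its flat side with the hole upright. Origin: centre of its underside; z along the hole.
- roll3: A roll of paper tape (two or three rolls are there; an absent one reads None), 62 mm outer diameter, 48 mm high, with a round hole 28 mm in diameter right through, about 0.12 kg, standing on its flat side with the hole upright. Origin: centre of its underside; z along the hole.
- stone1: A rounded marble pebble, 24 x 19 x 19 mm, 15 g, in the cup at the start. Origin: its centre.
- stone2: A rounded marble pebble, 24 x 19 x 19 mm, 15 g, in the cup at the start. Origin: its centre.
- stone3: A rounded marble pebble, 24 x 19 x 19 mm, 15 g, in the cup at the start. Origin: its centre.
- stone4: A rounded marble pebble, 24 x 19 x 19 mm, 15 g, in the cup at the start. Origin: its centre.
- stone5: A rounded marble pebble, 24 x 19 x 19 mm, 15 g, in the cup at the start. Origin: its centre.
- stone6: A rounded marble pebble, 24 x 19 x 19 mm, 15 g, in the cup at the start. Origin: its centre.
- pigment: Bystander, not part of the job: a small grey pigment bottle, 44 mm across and 85 mm tall plus cap, towards the far side. Origin: its underside.
- jar: Bystander, not part of the job: an empty clear glass jar, 72 mm across and 85 mm tall, at the right. Origin: its underside.
- brush: Bystander, not part of the job: a wooden-handled brush lying on the bench at the far left. Origin: its underside.
There are look-alikes about, which are no part of the job. What is shaped like the roll3 but green or pink is not meant. What is shaped like the mould but blue is not meant.

How it is judged:
By the outcome, as a careful person would: the job done as asked, in the order asked, and still so for the second after the job is handed in, with the robot touching nothing.
Of roll1, roll2, roll3 only 2 to 3 are there at a start; the rules pass over those that are not, and their reading is None.
At some moment in a run one of roll1, roll2, roll3 may be knocked a few centimetres aside while the robot is not near it.
It also fails if it takes over 208 s, if anything falls off the work surface, if the arm or the gripper's body presses on something with over 40 N, if the wrist force passes 120 N, or if a joint passes its speed limit or range.

## Robot

A 6-joint arm with a two-finger parallel gripper is mounted at the origin on the work surface. World frame = base frame: x ahead of the robot, y to its left, z up, the work surface at z = 0. Lengths are in m, angles in rad, forces in N, time in s.
With the tool pointing down it reaches from about 0.375 to 0.9 m from the base axis. Payload 3.1 kg.
Tool frame: the origin (TCP) lies at the very end of the fingers, on their centre line; the grasp point (between the pads) lies 19 mm behind it; z points along the fingers, y is the line along which they close (so a half turn about z gives the same grasp; the last joint's range is limited). The gripper opens to 85 mm and grips with 20 to 120 N. Pads are 22 mm wide; open, the fingers measure 114 mm over their backs; the gripper's body (76 mm by 85 mm) begins 54 mm behind the grasp point. The pads swing forward as they close: fully open they stand 13 mm farther back than shut.
Start: joints at [0.999, 0.527, 1.433, -0, 1.181, -0.178], TCP at [0.24, 0.577, 0.231] pointing down, gripper open.
Joint ranges: [-3.08, 3.08], [-0.75, 2.2], [0.22, 2.44], [-1.43, 4.57], [0, 2.65], [-2.85, 2.85]. Speed limits (rad/s): [2.79, 2.79, 3.14, 3.14, 3.14, 3.14].

## Interface

Orientations are given as a unit quaternion [x, y, z, w].
In Python, from station import telemetry, snapshot, ticket gives the robot as it stands.
- The arm moves only by the tool move_arm, never from a script. Its argument "commands" is text: rows parted by semicolons, each of 7 numbers parted by spaces: the shift along the tool's x, y, z in mm, then the turn, a rotation vector about the tool's x, y, z in degrees, then the opening, from -1 (shut) to 1 (fully open). A call has exactly 5 rows; each row is the pose to reach, as a shift and turn from the pose commanded when the call began, along the tool's axes at that moment; what a row does not reach only later rows make up. A row lasts 1/8 s, in which the tool goes at most 62.5 mm and 10.7 degrees, less where a joint would pass 70% of its speed; a pose out of reach is approached as far as the arm can. A call with a gripper value outside its range is refused whole. The fingers move at their own pace and stop on an object; "grip_force" is the grip in N (left out, the last holds). Time passes only in rows, so rows that repeat a pose let the fingers close, or fill a call up. It gives the time, the measured TCP pose, the force, the opening and the grip force at its end, in the units of the state.
- telemetry.sense(): the state, without advancing time (a new reading comes with each control period).
- snapshot(name): name is "scene" or "top" or "wrist"; returns a dict with "image" (480x640x3 uint8, red, green, blue), "fx", "fy", "cx", "cy" (pixels), "pose" (4x4, takes a point from camera to world coordinates). Camera axes: x right, y down, z forward; pixel columns grow to the right and rows downward; lengths in m; the calibration is good to about 2 mm. The wrist camera is an equidistant fisheye: a pixel r from the principal point sees the ray r / f radians off the axis. A picture is of the moment at which its call begins. There is no depth.
- ticket.sign_off(): hands the job in; it is judged then, once.
The state is a dict: "t": time; "q": joint angles; "qd": joint speeds; "tau": joint torques, N m; "tcp_pos": TCP position; "tool_rot": TCP orientation; "force": force on the tool from outside, world axes, zero at the start; "ft_torque": the same for the moment, N m; "finger_gap": opening from 0.0 (shut) to 1.0 (fully open); "gripper_force": force on a finger pad.
Only numpy, scipy, OpenCV 4.12 (cv2) and the standard library are available. Lean on these libraries where they do the work, as an engineer would, in place of code of your own. Each camera call takes 0.05 s, during which the arm holds its last target. There are 200 camera calls.

## Working session

There is one attempt and no reset: what is moved stays moved. The work goes in short steps, Python scripts to look and compute and a tool call to move; the robot and the scene stay as the last step left them, time stands still between calls to the robot, and variables do not carry over. Pictures are saved under pics/ and viewed, at most 14 in all, crops included, and the job is handed in when it is done.

Besides the shell and the picture viewer there is one more tool, called after "Request:" by a JSON object that holds its "api" and its "payload". move_arm: Moves the arm, as the interface text tells. Its arguments: {"type":"object","properties":{"commands":{"type":"string"},"grip_force":{"type":"number"}},"required":["commands"]}

```bash
ls; mkdir -p pics; python3 - <<'E'
from station import telemetry, snapshot
import cv2
s=telemetry.sense(); print(s)
for n in("top","scene"):
    d=snapshot(n); cv2.imwrite(f"pics/{n}0.png",d["image"][:,:,::-1]); print(n,d["fx"],d["cx"],d["cy"],d["pose"].round(3).tolist())
E
```

```text
pics
{'t': 0.0, 'q': array([ 9.98533034e-01,  5.28488581e-01,  1.43392420e+00, -7.52587862e-06,
        1.18137378e+00, -1.78493467e-01]), 'qd': array([-2.58218298e-04, -9.29858203e-04, -1.30843754e-03,  1.50163402e-03,
       -1.51619258e-03, -4.07600064e-05]), 'tau': array([-2.11305269e-03, -4.42354453e+01, -1.78022075e+01, -1.65371648e-04,
        8.48706550e-03, -5.35914140e-06]), 'tcp_pos': array([0.23936908, 0.57656379, 0.23031287]), 'tool_rot': array([ 1.95613857e-01,  9.80680384e-01, -1.02184730e-03, -3.98932815e-04]), 'force': array([-0.4876213 ,  0.31646586, -0.0066137 ]), 'ft_torque': array([0.03141654, 0.03571594, 0.01491735]), 'gripper_force': 0.0, 'finger_gap': 0.9965770883367949}
top 455.60758718429366 322.61165309222537 241.77937971350374 [[-0.005, -0.998, 0.06, 0.415], [-1.0, 0.005, -0.015, -0.048], [0.015, -0.061, -0.998, 0.968], [0.0, 0.0, 0.0, 1.0]]
scene 522.6505467093563 317.4886121459089 243.11140613175786 [[-0.863, 0.418, -0.283, 0.785], [0.505, 0.71, -0.49, 0.529], [-0.004, -0.566, -0.824, 1.032], [0.0, 0.0, 0.0, 1.0]]
```

View pics/top0.png

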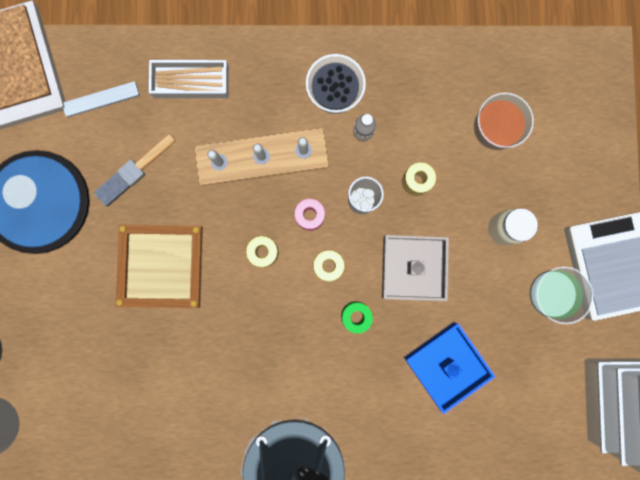

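View pics/scene0.png

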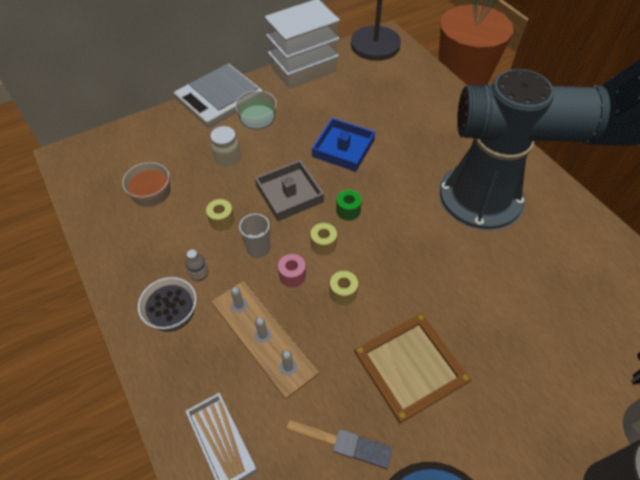

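Top view: rolls (yellow) at (421,178), (262,251), (329,266); frame (160,266), mould (416,267), cup (366,195), spindle tips (214,155), (258,149), (302,143); distractors pink (310,214), green (357,317), blue (450,368). The scene view agrees.

```bash
cat > h.py <<'E'
import numpy as np, cv2
from station import telemetry, snapshot
from scipy.spatial.transform import Rotation as R
def cast(d,uv,z):
    """pixels -> world points on plane z (pinhole; fisheye if d['fish'])"""
    uv=np.atleast_2d(np.asarray(uv,float)); a=(uv-[d["cx"],d["cy"]])/[d["fx"],d["fy"]]
    if d.get("fish"):
        r=np.linalg.norm(a,axis=1,keepdims=True)+1e-9; v=np.hstack([a/r*np.sin(r),np.cos(r)])
    else: v=np.hstack([a,np.ones((len(a),1))])
    P=np.asarray(d["pose"]); v=v@P[:3,:3].T; o=P[:3,3]
    return o+v*((z-o[2])/v[:,2:])
def snap(n):
    d=dict(snapshot(n)); d["fish"]=n=="wrist"; d["hsv"]=cv2.cvtColor(d["image"],cv2.COLOR_RGB2HSV); return d
def mask(d,lo,hi): return cv2.inRange(d["hsv"],np.array(lo),np.array(hi))
def blobs(m,amin=100):
    cs,_=cv2.findContours(m,cv2.RETR_EXTERNAL,cv2.CHAIN_APPROX_NONE)
    return [c.reshape(-1,2) for c in cs if cv2.contourArea(c)>amin]
def circ(P):
    """least-squares circle in xy"""
    A=np.c_[2*P[:,:2],np.ones(len(P))]; s=np.linalg.lstsq(A,(P[:,:2]**2).sum(1),rcond=None)[0]
    return s[:2],np.sqrt(s[2]+s[0]**2+s[1]**2)
def rect(P):
    """min-area rectangle in mm: centre, size, angle(deg) in -45..45"""
    c,s,a=cv2.minAreaRect((P[:,:2]*1000).astype(np.float32)); return np.round(c,1),np.round(s,1),round((a+45)%90-45,2)
def yellow(d): return mask(d,(22,70,140),(38,255,255))
def where(): 
    s=telemetry.sense(); Rm=R.from_quat(s["tool_rot"]).as_matrix()
    return s,Rm
E
python3 - <<'E'
from h import *
np.set_printoptions(suppress=True,precision=1)
d=snap("top"); h=d["hsv"]
for n,(u,v) in dict(roll=(421,165),mouldrim=(416,238),mouldfl=(400,285),post=(417,267),frim=(122,266),ffl=(160,266),bench=(500,330),cuprim=(350,195),stand=(235,170),spin=(214,154)).items(): print(n,h[v,u])
for c in blobs(yellow(d),150):
    P=cast(d,c,.048); print("yel",c.mean(0),circ(P)[0]*1000,circ(P)[1]*1000)
for n,m,box,z in (("mould",mask(d,(0,0,90),(180,60,255)),(370,225,462,312),.034),("frame",mask(d,(0,120,60),(14,255,190)),(105,210,215,320),.018)):
    mm=np.zeros_like(m);x0,y0,x1,y1=box;mm[y0:y1,x0:x1]=m[y0:y1,x0:x1]
    for c in blobs(mm,500): print(n,rect(cast(d,c,z)))
cv2.imwrite("pics/crop1.png",cv2.resize(d["image"][120:310,100:500,::-1],None,fx=2,fy=2,interpolation=cv2.INTER_CUBIC))
E
```

```text
roll [ 34  46 248]
mouldrim [  8  12 167]
mouldfl [  8  10 209]
post [  0   7 146]
frim [ 14 155 165]
ffl [ 24  69 232]
bench [ 16 108 163]
cuprim [105  15 203]
stand [ 18  95 229]
spin [102  12 210]
yel [158.7 267.3] [417.5 265.1] 59.559984763830926
yel [420.2 177.2] [ 602.1 -262.7] 31.126565895665507
mould (array([ 417.4, -252.8]), array([133.1, 131.6]), -2.37)
frame (array([424., 278.]), array([173.4, 171.6]), -1.18)
```

View pics/crop1.png

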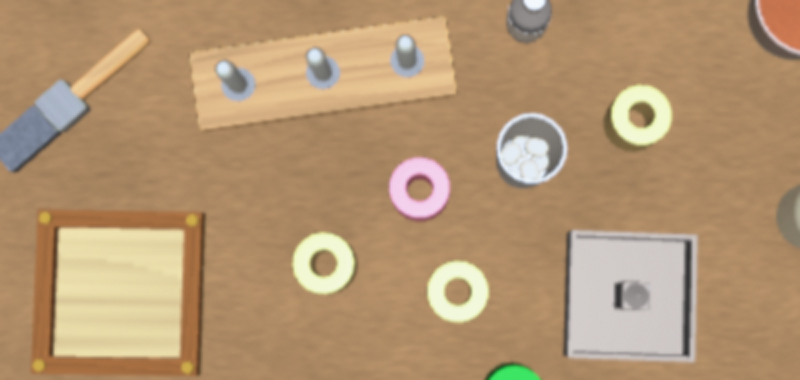

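```bash
cat >> h.py <<'E'
def yellow(d): return mask(d,(25,35,205),(42,120,255))
def crop(m,box):
    mm=np.zeros_like(m);x0,y0,x1,y1=box;mm[y0:y1,x0:x1]=m[y0:y1,x0:x1];return mm
def fill(m,k=5): return cv2.morphologyEx(m,cv2.MORPH_CLOSE,np.ones((k,k),np.uint8))
E
python3 - <<'E'
from h import *
np.set_printoptions(suppress=True,precision=1)
d=snap("top")
for c in blobs(yellow(d),150):
    P=cast(d,c,.048); print("yel",c.mean(0),circ(P)[0]*1000,circ(P)[1]*1000)
m=crop(fill(mask(d,(14,0,195),(24,150,255))|mask(d,(85,0,90),(130,90,255)),5),(190,125,335,190))
for c in blobs(m,1500):
    P=cast(d,c,.014); r=rect(P); print("stand",r)
    P0=P[:,:2]*1000
for u in ((211,154),(258,146),(302,140)): print("tip",cast(d,u,.082)[0]*1000)
for u in ((220,161.5),(262,156.5),(304,151)): print("foot",cast(d,u,.015)[0]*1000)
m=crop(mask(d,(80,0,150),(130,40,255)),(340,170,392,222))
for c in blobs(m,200):
    h=cv2.convexHull(c.astype(np.int32)).reshape(-1,2); print("cup",c.mean(0),circ(cast(d,h,.09)))
# second view
s=snap("scene")
for c in blobs(yellow(s),150):
    P=cast(s,c,.048); print("yel s",c.mean(0),circ(P)[0]*1000,circ(P)[1]*1000)
E
```

```text
yel [328.5 265.2] [422.8 -73.7] 29.88406219827132
yel [261.1 251.1] [452.1  62. ] 29.763536348250394
yel [420.4 176.8] [ 602.7 -263.2] 29.854051225111593
stand (array([655.9,  66. ]), array([ 83.9, 275.5]), 8.1)
tip [642.  156.7  82. ]
tip [657.8  64.6  82. ]
tip [669.7 -22.   82. ]
foot [643.1 153.1  15. ]
foot [653.7  64.6  15. ]
foot [665.3 -24.2  15. ]
cup [365.2 194. ] (array([ 0.6, -0.1]), np.float64(0.033544211681513995))
```

```bash
cat >> h.py <<'E'
def Rd(psi,tilt=0): return R.from_euler("z",psi,degrees=True).as_matrix()@np.array([[-1,0,0],[0,1,0],[0,0,-1.]])
def goto(x,y,z,psi,Rdes=None):
    """print shift (mm) and turn (deg) in tool axes from the measured pose; target mm"""
    s,Rm=where(); D=Rd(psi) if Rdes is None else Rdes
    print("goto shift",(Rm.T@(np.array([x,y,z])-s["tcp_pos"]*1000)).round(1),"turn",R.from_matrix(Rm.T@D).as_rotvec(degrees=True).round(1))
def state():
    s,Rm=where(); print("t %.2f"%s["t"],"tcp",(s["tcp_pos"]*1000).round(1),"psi",round(np.degrees(np.arctan2(-Rm[1,0],-Rm[0,0])),2),"F",s["force"].round(1),"gap",round(s["finger_gap"],3),"gf",round(s["gripper_force"],1),"q",s["q"].round(2))
E
python3 -c "
from h import *
goto(424,278,260,-1.2)"
```

```text
goto shift [-284.9 -205.3  -29. ] turn [ -0.1  -0.  -21.4]
```

Request:
{"api": "move_arm", "payload": {"commands": "-57 -41 -6 0 0 -4 1;-114 -82 -12 0 0 -8 1;-171 -123 -18 0 0 -12 1;-228 -164 -24 0 0 -17 1;-285 -205 -30 0 0 -21.4 1"}}

```text
t: 0.88
tcp_pos: [0.4043, 0.3106, 0.2582]
tool_rot: [0.009, 1.0, 0.0, 0.0]
force: [1.4, 1.0, 0.1]
finger_gap: 0.998
gripper_force: 0.0
```

```bash
python3 -c "
from h import *
state();goto(424,278,260,-1.2)
d=snap('wrist');print(d['fx'],d['fy'],d['cx'],d['cy'],np.array(d['pose']).round(3).tolist());cv2.imwrite('pics/w1.png',d['image'][:,:,::-1])"
```

```text
t 0.88 tcp [404.3 310.6 258.2] psi -1.0 F [1.4 1.  0.1] gap 0.998 gf 0.0 q [ 0.44  0.34  1.69  0.    1.12 -1.12]
goto shift [-20.3 -32.2  -1.8] turn [0.  0.  0.2]
371.64829954431775 371.64829954431775 323.8840631475131 238.66929362309736 [[0.018, 0.956, 0.291, 0.329], [1.0, -0.017, -0.005, 0.313], [0.001, 0.291, -0.957, 0.4], [0.0, 0.0, 0.0, 1.0]]
```

View pics/w1.png

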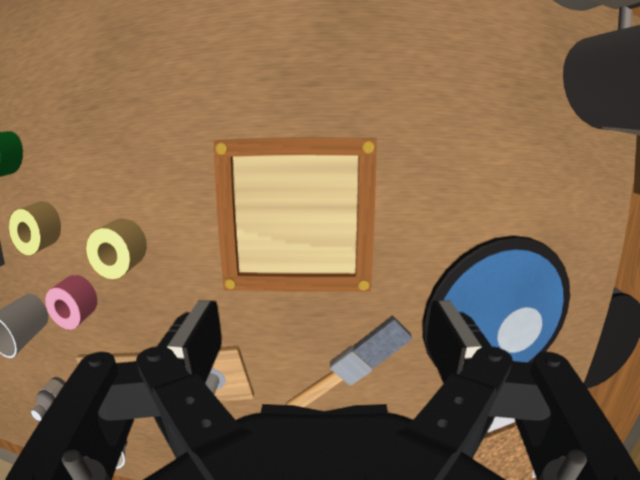

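Wrist view: frame clear, pocket floor (235,155)–(358,275); the camera sits 75 mm on the −x side of the TCP. I'll put the camera straight over the frame for the fine measurement.

Request:
{"api": "move_arm", "payload": {"commands": "-48 -16 -1 0 0 0 0.2;-95 -32 -2 0 0 0 0.2;-95 -32 -2 0 0 0 0.2;-95 -32 -2 0 0 0 0.2;-95 -32 -2 0 0 0 0.2"}}

```text
t: 1.55
tcp_pos: [0.4962, 0.2789, 0.2597]
tool_rot: [0.01, 1.0, -0.0, -0.001]
force: [-0.0, -0.0, 0.3]
finger_gap: 0.599
gripper_force: 0.0
```

```bash
cat >> h.py <<'E'
def quad(c,d,z):
    """4 side lines fitted to the contour's undistorted world points: centre, size, angle (mm,deg)"""
    P=cast(d,c,z)[:,:2]*1000; C,S,a=rect(P); t=np.radians(a); B=np.array([[np.cos(t),-np.sin(t)],[np.sin(t),np.cos(t)]])
    q=(P-C)@B; h=(q.max(0)-q.min(0))/2; m=[];sl=[]
    for ax in(0,1):
        pos=[]
        for sg in(1,-1):
            k=(abs(q[:,ax]*sg-np.percentile(q[:,ax]*sg,99))<4)&(abs(q[:,1-ax])<.8*h[1-ax])
            f=np.polyfit(q[k,1-ax],q[k,ax],1); pos.append(f[1]); sl.append(np.degrees(np.arctan(f[0]))*(1 if ax else -1))
        m.append(pos)
    m=np.array(m); return (C+B@m.mean(1)).round(1),(m[:,0]-m[:,1]).round(1),(a+np.array(sl)).round(2)
E
python3 -c "
from h import *
state()
d=snap('wrist');h=d['hsv'];print(np.array(d['pose'])[:3,3].round(3));cv2.imwrite('pics/w2.png',d['image'][:,:,::-1])
m=crop(fill(mask(d,(20,50,190),(30,130,255)),5),(150,60,480,380))
for c in blobs(m,4000): print('floor',c.mean(0),quad(c,d,.006))
m=crop(mask(d,(0,120,60),(15,255,180)),(150,60,480,380))
m=crop(fill(m&mask(d,(0,140,0),(180,255,255)),7),(150,60,480,380))
for c in blobs(m,4000): print('rim',c.mean(0),quad(c,d,.018))
"
```

```text
t 1.55 tcp [496.2 278.9 259.7] psi -1.09 F [-0.  -0.   0.3] gap 0.599 gf 0.0 q [ 0.32  0.42  1.54  0.    1.18 -1.24]
[0.421 0.281 0.401]Traceback (most recent call last):
  File "<string>", line 6, in <module>
    for c in blobs(m,4000): print('floor',c.mean(0),quad(c,d,.006))
                                                    ~~~~^^^^^^^^^^
  File "h.py", line 48, in quad
    f=np.polyfit(q[k,1-ax],q[k,ax],1); pos.append(f[1]); sl.append(np.degrees(np.arctan(f[0]))*(1 if ax else -1))
    raise TypeError("expected non-empty vector for x")
TypeError: expected non-empty vector for x
```

View pics/w2.png

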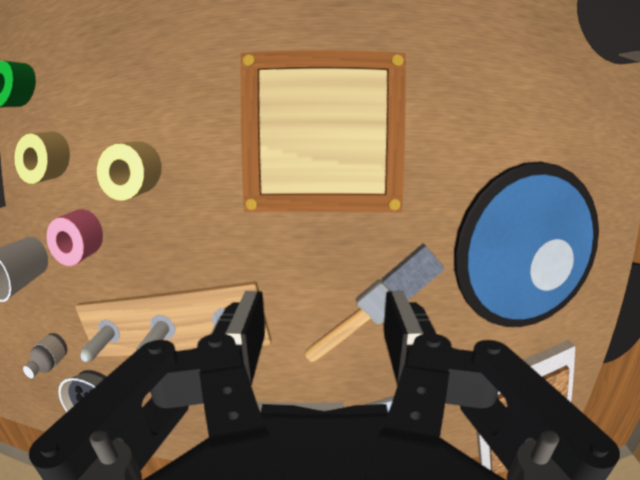

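Wrist view 2: frame outer corners about (243,53)–(405,210), pocket (259,69)–(387,194), fully visible.

```bash
sed -i 's/np.percentile(q\[:,ax\]\*sg,99))<4/np.percentile((q[:,ax]*sg)[q[:,ax]*sg>h[ax]*.8],50))<5/' h.py
cat >> h.py <<'E'
def frame_w(d,box):
    f=crop(mask(d,(20,50,190),(32,140,255)),box); r=crop(mask(d,(0,148,60),(16,255,190)),box)
    for n,m,z in(("floor",fill(f,9),.006),("rim",fill(r,3),.018)):
        c=max(blobs(m,1000),key=cv2.contourArea); print(n,cv2.boundingRect(c),quad(c,d,z))
E
python3 -c "
from h import *
state()
d=snap('wrist');print(d['hsv'][130,300],d['hsv'][130,250],d['hsv'][130,200],d['hsv'][130,398])
frame_w(d,(225,40,420,225))
"
```

```text
t 1.60 tcp [496.3 279.  259.9] psi -1.08 F [-0.4 -0.1 -0.7] gap 0.598 gf 0.0 q [ 0.32  0.42  1.54  0.    1.18 -1.24]
[ 22  85 231] [ 13 166 158] [ 15 122 174] [ 13 166 160]Traceback (most recent call last):
  File "<string>", line 5, in <module>
    frame_w(d,(225,40,420,225))
    ~~~~~~~^^^^^^^^^^^^^^^^^^^^
  File "h.py", line 54, in frame_w
    c=max(blobs(m,1000),key=cv2.contourArea); print(n,cv2.boundingRect(c),quad(c,d,z))
                                                                          ~~~~^^^^^^^
  File "h.py", line 47, in quad
    k=(abs(q[:,ax]*sg-np.percentile((q[:,ax]*sg)[q[:,ax]*sg>h[ax]*.8],50))<5)&(abs(q[:,1-ax])<.8*h[1-ax])
                      ~~~~~~~~~~~~~^^^^^^^^^^^^^^^^^^^^^^^^^^^^^^^^^^^^^^
    return _quantile_unchecked(
        a, q, axis, out, overwrite_input, method, keepdims, weights)
    return _ureduce(a,
                    func=_quantile_ureduce_func,
    ...<5 lines>...
                    overwrite_input=overwrite_input,
                    method=method)
    r = func(a, **kwargs)
    result = _quantile(arr,
                       quantiles=q,
    ...<2 lines>...
                       out=out,
                       weights=wgt)
    slices_having_nans = np.isnan(arr[-1, ...])
                                  ~~~^^^^^^^^^
IndexError: index -1 is out of bounds for axis 0 with size 0
```

```bash
sed -i 's/C,S,a=rect(P); t=/C,S,a=rect(P\/1000); t=/' h.py
python3 -c "
from h import *
d=snap('wrist')
frame_w(d,(225,40,420,225))
"
```

```text
floor (260, 69, 126, 124) (array([422.4, 279.9]), array([131.5, 131.6]), array([-1.07, -1.1 , -1.3 , -1.22]))
rim (241, 50, 165, 161) (array([422.2, 280. ]), array([167.7, 167.8]), array([-1.11, -1.3 , -1.02, -1.35]))
```

Request:
{"api": "move_arm", "payload": {"commands": "-1 -55 0 0 0 0 0.2;-2 -110 0 0 0 0.6 0.2;-2 -165 0 0 0 1.3 0.2;-3 -220 0 0 0 1.3 0.2;-3 -266 0 0 0 1.3 0.2"}}

```text
t: 2.33
tcp_pos: [0.495, 0.0109, 0.2602]
tool_rot: [0.021, 1.0, -0.0, 0.0]
force: [1.3, 0.1, -0.1]
finger_gap: 0.597
gripper_force: 0.0
```

Request:
{"api": "move_arm", "payload": {"commands": "3 -55 0 0 0 0 0.2;3 -110 0 0 0 0 0.2;3 -165 0 0 0 0 0.2;3 -220 0 0 0 0 0.2;3 -266 0 0 0 0 0.2"}}

```text
t: 2.95
tcp_pos: [0.4807, -0.2549, 0.2602]
tool_rot: [0.022, 1.0, -0.0, 0.0]
force: [0.6, 0.5, 0.2]
finger_gap: 0.599
gripper_force: 0.0
```

Request:
{"api": "move_arm", "payload": {"commands": "0 0 0 0 0 0 0.2;0 0 0 0 0 0 0.2;0 0 0 0 0 0 0.2;0 0 0 0 0 0 0.2;0 0 0 0 0 0 0.2"}}

```text
t: 3.58
tcp_pos: [0.4811, -0.2525, 0.2601]
tool_rot: [0.021, 1.0, -0.0, 0.0]
force: [-1.1, 0.0, 0.1]
finger_gap: 0.599
gripper_force: 0.0
```

```bash
python3 -c "
from h import *
state(); goto(492,-253,260,-2.4)
d=snap('wrist');cv2.imwrite('pics/w3.png',d['image'][:,:,::-1])
m=crop(mask(d,(0,0,60),(180,40,255)),(215,30,430,225))
for c in blobs(m,2000): print(cv2.boundingRect(c),quad(c,d,.034))
"
```

```text
t 3.58 tcp [ 481.1 -252.5  260.1] psi -2.39 F [-1.1  0.   0.1] gap 0.599 gf 0.0 q [-0.69  0.38  1.6  -0.    1.15 -2.22]
goto shift [-10.9  -0.1   0.1] turn [-0.  0.  0.]
(255, 75, 132, 128) (array([ 415.5, -252.1]), array([126.9, 127.1]), array([-2.44, -2.42, -2.39, -2.19]))
```

View pics/w3.png

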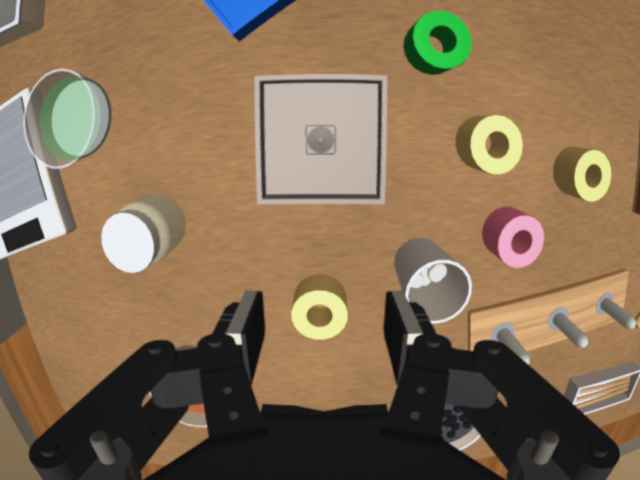

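Mould outer at (255,75)–(387,203) in the wrist picture; measured centre (415.5, −252.1), −2.4°. Going down on the post.

Request:
{"api": "move_arm", "payload": {"commands": "33 -1 0 0 0 0 0.2;65.5 -2.4 0 0 0 0 0.2;65.5 -2.4 60 0 0 0 0.2;65.5 -2.4 100 0 0 0 0.2;65.5 -2.4 140 0 0 0 0.2"}}

```text
t: 4.25
tcp_pos: [0.4156, -0.253, 0.119]
tool_rot: [0.021, 1.0, -0.0, 0.0]
force: [1.0, 0.3, -0.3]
finger_gap: 0.603
gripper_force: 0.0
```

Request:
{"api": "move_arm", "payload": {"commands": "0 0 30 0 0 0 0.2;0 0 60 0 0 0 0.2;0 0 80 0 0 0 0.2;0 0 90 0 0 0 0.2;0 0 90 0 0 0 0.2"}}

```text
t: 4.88
tcp_pos: [0.4154, -0.2528, 0.0296]
tool_rot: [0.021, 1.0, 0.0, -0.0]
force: [-1.7, 0.7, 0.0]
finger_gap: 0.601
gripper_force: 0.0
```

```bash
python3 -c "
from h import *
state(); goto(415.5,-252.1,16,-2.4)"
```

```text
t 4.88 tcp [ 415.4 -252.8   29.6] psi -2.45 F [-1.7  0.7  0. ] gap 0.601 gf 0.0 q [-0.78  0.7   1.92 -0.    0.52 -2.3 ]
goto shift [-0.1  0.7 13.6] turn [ 0.  -0.  -0.1]
```

Request:
{"api": "move_arm", "payload": {"commands": "0 0.6 7 0 0 0 0.2;0 0.6 13.5 0 0 0 0.2;0 0.6 13.5 0 0 0 0.2;0 0.6 13.5 0 0 0 -0.1;0 0.6 13.5 0 0 0 -0.25", "grip_force": 40}}

```text
t: 5.5
tcp_pos: [0.4155, -0.2524, 0.0166]
tool_rot: [0.022, 1.0, -0.0, 0.0]
force: [0.7, -0.4, -0.6]
finger_gap: 0.376
gripper_force: 0.0
```

Request:
{"api": "move_arm", "payload": {"commands": "0 0 0 0 0 0 -1;0 0 0 0 0 0 -1;0 0 0 0 0 0 -1;0 0 0 0 0 0 -1;0 0 0 0 0 0 -1"}}

```text
t: 6.12
tcp_pos: [0.4156, -0.2525, 0.0168]
tool_rot: [0.021, 1.0, -0.0, 0.0]
force: [-0.8, -1.1, 5.5]
finger_gap: 0.324
gripper_force: 41.1
```

```bash
python3 -c "
from h import *
state()"
```

```text
t 6.12 tcp [ 415.6 -252.5   16.8] psi -2.46 F [-0.8 -1.1  5.5] gap 0.324 gf 41.1 q [-0.78  0.73  1.93 -0.    0.48 -2.3 ]
```

Request:
{"api": "move_arm", "payload": {"commands": "0 0 -15 0 0 0 -1;0 0 -50 0 0 0 -1;0 0 -90 0 0 0 -1;0 0 -130 0 0 0 -1;0 0 -160 0 0 0 -1"}}

```text
t: 6.75
tcp_pos: [0.4151, -0.2518, 0.1783]
tool_rot: [0.021, 1.0, -0.0, 0.0]
force: [0.9, 0.5, -2.6]
finger_gap: 0.321
gripper_force: 40.3
```

Request:
{"api": "move_arm", "payload": {"commands": "2 50 -20 0 0 0 -1;4 105 -40 0 0 -1.2 -1;6 160 -40 0 0 -1.2 -1;7 215 -40 0 0 -1.2 -1;7 266 -40 0 0 -1.2 -1"}}

```text
t: 7.38
tcp_pos: [0.4186, 0.0159, 0.2167]
tool_rot: [0.011, 1.0, 0.0, -0.0]
force: [1.5, 0.2, -2.0]
finger_gap: 0.325
gripper_force: 40.6
```

Request:
{"api": "move_arm", "payload": {"commands": "2 50 0 0 0 0 -1;2 105 0 0 0 0 -1;2 160 0 0 0 0 -1;2 215 0 0 0 0 -1;2 266 0 0 0 0 -1"}}

```text
t: 8.0
tcp_pos: [0.4224, 0.2815, 0.2165]
tool_rot: [0.011, 1.0, -0.0, -0.001]
force: [0.8, -0.4, -2.5]
finger_gap: 0.323
gripper_force: 40.5
```

Request:
{"api": "move_arm", "payload": {"commands": "0 0 0 0 0 0 -1;0 0 0 0 0 0 -1;0 0 0 0 0 0 -1;0 0 0 0 0 0 -1;0 0 0 0 0 0 -1"}}

```text
t: 8.62
tcp_pos: [0.4239, 0.279, 0.2165]
tool_rot: [0.012, 1.0, -0.0, -0.0]
force: [0.3, -0.2, -1.2]
finger_gap: 0.322
gripper_force: 41.0
```

```bash
python3 -c "
from h import *
state(); goto(422.3,280,120,-1.2)
d=snap('wrist');cv2.imwrite('pics/w4.png',d['image'][:,:,::-1])
np.save('w4.npy',dict(d),allow_pickle=True)"
```

```text
t 8.62 tcp [423.9 279.  216.5] psi -1.35 F [ 0.3 -0.2 -1.2] gap 0.322 gf 41.0 q [ 0.36  0.39  1.74 -0.    1.01 -1.19]
goto shift [ 1.6  1.  96.5] turn [-0.  -0.  -0.2]
```

View pics/w4.png

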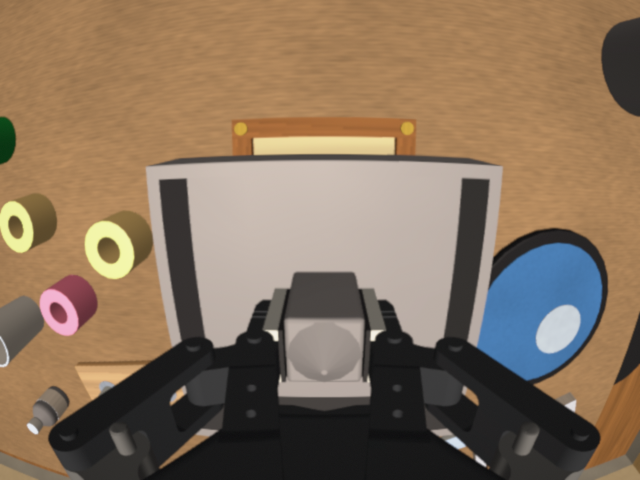

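Held mould: rim's near corners at (148,167) and (502,166). I'll cast those to get the mould's lateral offset in the grip.

```bash
python3 -c "
from h import *
d=np.load('w4.npy',allow_pickle=True).item()
g=cv2.cvtColor(d['image'],cv2.COLOR_RGB2GRAY)
m=mask(d,(0,0,130),(180,40,255))
for v in range(185,260,15):
    r=np.where(m[v,130:520])[0]+130; P=cast(d,[[r[0]-.5,v],[r[-1]+.5,v]],.2337)*1000; print(v,r[0],r[-1],P.round(1)[:,:2].tolist(),P[:,:2].mean(0).round(1))
for u in range(200,460,50):
    c=np.where(m[140:200,u])[0][0]+140; print(u,c,(cast(d,[u,c-.5],.2337)*1000)[0].round(1))
"
```

```text
185 148 500 [[364.7, 217.2], [367.7, 345.7]] [366.2 281.4]
200 150 498 [[370.3, 217.3], [373.3, 345.3]] [371.8 281.3]
215 151 497 [[375.9, 216.9], [379.0, 345.4]] [377.5 281.2]
230 153 495 [[381.7, 216.9], [384.8, 345.2]] [383.2 281. ]
245 155 493 [[387.6, 216.8], [390.7, 345.0]] [389.1 280.9]
200 163 [358.1 238.7 233.7]
250 161 [358.5 256.6 233.7]
300 160 [358.8 273.6 233.7]
350 160 [359.2 290.3 233.7]
400 161 [359.6 307.3 233.7]
450 163 [360.1 325.3 233.7]
```

Request:
{"api": "move_arm", "payload": {"commands": "1.2 -0.1 40 0 0 -0.2 -1;1.2 -0.1 80 0 0 -0.2 -1;1.2 -0.1 120 0 0 -0.2 -1;1.2 -0.1 150 0 0 -0.2 -1;1.2 -0.1 168 0 0 -0.2 -1"}}

```text
t: 9.3
tcp_pos: [0.4223, 0.2793, 0.0469]
tool_rot: [0.01, 1.0, -0.0, -0.001]
force: [-1.3, 0.3, -1.9]
finger_gap: 0.319
gripper_force: 41.0
```

Request:
{"api": "move_arm", "payload": {"commands": "0 0 3 0 0 0 -1;0 0 5 0 0 0 -1;0 0 5 0 0 0 -1;0 0 5 0 0 0 -1;0 0 5 0 0 0 -1"}}

```text
t: 9.93
tcp_pos: [0.4228, 0.2798, 0.044]
tool_rot: [0.009, 1.0, 0.0, 0.0]
force: [0.3, 0.3, -2.8]
finger_gap: 0.326
gripper_force: 41.0
```

```bash
python3 -c "
from h import *
state(); goto(422.7,278.9,23,-1.2)"
```

```text
t 9.93 tcp [422.8 279.8  44. ] psi -1.06 F [ 0.3  0.3 -2.8] gap 0.326 gf 41.0 q [ 0.36  0.68  1.87  0.    0.59 -1.19]
goto shift [ 0.1 -0.9 21. ] turn [0.  0.1 0.1]
```

Request:
{"api": "move_arm", "payload": {"commands": "0 -0.6 3 0 0 0.1 -1;0 -0.6 6 0 0 0.1 -1;0 -0.6 9 0 0 0.1 -1;0 -0.6 10 0 0 0.1 -1;0 -0.6 11 0 0 0.1 -1"}}

```text
t: 10.55
tcp_pos: [0.4225, 0.2791, 0.0322]
tool_rot: [0.01, 1.0, -0.0, -0.0]
force: [0.6, -0.3, -2.2]
finger_gap: 0.319
gripper_force: 41.0
```

Request:
{"api": "move_arm", "payload": {"commands": "0 0 1 0 0 0 -1;0 0 2 0 0 0 -1;0 0 3 0 0 0 -1;0 0 3 0 0 0 -1;0 0 3 0 0 0 -1"}}

```text
t: 11.18
tcp_pos: [0.4225, 0.2791, 0.0294]
tool_rot: [0.01, 1.0, -0.0, 0.0]
force: [0.6, -0.4, -3.2]
finger_gap: 0.323
gripper_force: 41.0
```

```bash
python3 -c "
from h import *
state(); goto(422.7,278.9,23,-1.2)"
```

```text
t 11.18 tcp [422.5 279.1  29.4] psi -1.16 F [ 0.6 -0.4 -3.2] gap 0.323 gf 41.0 q [ 0.36  0.71  1.87 -0.    0.56 -1.19]
goto shift [-0.2 -0.2  6.4] turn [-0.  0.  0.]
```

No contact yet and the underside is already below the rim top; continue down.

Request:
{"api": "move_arm", "payload": {"commands": "0 0 2 0 0 0 -1;0 0 3 0 0 0 -1;0 0 4 0 0 0 -1;0 0 5 0 0 0 -1;0 0 5 0 0 0 -1"}}

```text
t: 11.8
tcp_pos: [0.4225, 0.2791, 0.0243]
tool_rot: [0.01, 1.0, -0.0, -0.0]
force: [0.1, -0.5, -2.6]
finger_gap: 0.321
gripper_force: 41.0
```

Request:
{"api": "move_arm", "payload": {"commands": "0 0 1 0 0 0 -1;0 0 2 0 0 0 -1;0 0 2 0 0 0 -1;0 0 2 0 0 0 -1;0 0 2 0 0 0 -1"}}

```text
t: 12.42
tcp_pos: [0.4225, 0.2791, 0.0228]
tool_rot: [0.01, 1.0, 0.0, 0.0]
force: [-0.1, -0.5, 5.0]
finger_gap: 0.323
gripper_force: 41.9
```

```bash
python3 -c "
from h import *
state()"
```

```text
t 12.43 tcp [422.5 279.1  22.8] psi -1.16 F [-0.1 -0.5  5. ] gap 0.323 gf 41.9 q [ 0.36  0.73  1.88 -0.    0.54 -1.19]
```

Seated at the predicted height with light contact. Release and check from above.

Request:
{"api": "move_arm", "payload": {"commands": "0 0 0 0 0 0 -0.2;0 0 0 0 0 0 0;0 0 0 0 0 0 0.1;0 0 -10 0 0 0 0.2;0 0 -20 0 0 0 0.2"}}

```text
t: 13.05
tcp_pos: [0.4226, 0.2791, 0.0431]
tool_rot: [0.01, 1.0, 0.0, 0.0]
force: [-0.2, -0.4, -0.5]
finger_gap: 0.6
gripper_force: 0.0
```

Request:
{"api": "move_arm", "payload": {"commands": "0 0 -45 0 0 0 0.2;0 0 -90 0 0 0 0.2;0 0 -150 0 0 0 0.2;-20 0 -200 0 0 0 0.2;-74 0 -217 0 0 0 0.2"}}

```text
t: 13.68
tcp_pos: [0.4962, 0.2785, 0.2646]
tool_rot: [0.009, 1.0, 0.001, 0.003]
force: [0.7, 0.7, -0.2]
finger_gap: 0.599
gripper_force: 0.0
```

Request:
{"api": "move_arm", "payload": {"commands": "0 0 0 0 0 0 0.2;0 0 0 0 0 0 0.2;0 0 0 0 0 0 0.2;0 0 0 0 0 0 0.2;0 0 0 0 0 0 0.2"}}

```text
t: 14.3
tcp_pos: [0.4958, 0.2776, 0.2591]
tool_rot: [0.01, 1.0, -0.0, -0.0]
force: [0.0, -0.4, -0.0]
finger_gap: 0.602
gripper_force: 0.0
```

```bash
python3 -c "
from h import *
state()
d=snap('wrist');cv2.imwrite('pics/w5.png',d['image'][30:240,210:430,::-1].repeat(2,0).repeat(2,1))
m=crop(mask(d,(0,0,60),(180,45,255)),(225,40,420,225))
for c in blobs(m,2000): print(cv2.boundingRect(c),quad(c,d,.040))
m=crop(mask(d,(0,148,60),(16,255,190)),(225,40,420,225))
for c in blobs(m,2000): print(cv2.boundingRect(c),quad(c,d,.018))
for n in('top',):
  d=snap(n)
  for c in blobs(yellow(d),150):
    P=cast(d,c,.048); print('yel',c.mean(0).round(),(circ(P)[0]*1000).round(1))
  c=max(blobs(crop(mask(d,(80,0,150),(130,40,255)),(340,170,392,222)),200),key=len); c=cv2.convexHull(c.astype(np.int32)).reshape(-1,2);print('cup',(circ(cast(d,c,.09))[0]*1000).round(1))
d=snap('scene')
m=crop(mask(d,(80,0,100),(130,45,255)),(232,205,280,245))
for c in blobs(m,50):
  c=cv2.convexHull(c.astype(np.int32)).reshape(-1,2); print('cup scene',cv2.boundingRect(c),(circ(cast(d,c,.09))[0]*1000).round(1),circ(cast(d,c,.09))[1])
"
```

```text
t 14.30 tcp [495.8 277.6 259.1] psi -1.14 F [ 0.  -0.4 -0. ] gap 0.602 gf 0.0 q [ 0.31  0.42  1.54 -0.    1.18 -1.24]
(257, 66, 135, 131) (array([422.5, 280.2]), array([127.3, 127.3]), array([-1.16, -1.18, -1.03, -1.18]))
(242, 50, 165, 162) (array([422.4, 280. ]), array([167.8, 167.8]), array([-1.15, -1.15, -1.3 , -1.25]))
yel [328. 265.] [422.8 -73.7]
yel [261. 251.] [452.3  62.1]
yel [420. 177.] [ 602.7 -263.2]
cup [ 560.5 -145.1]
```

View pics/w5.png

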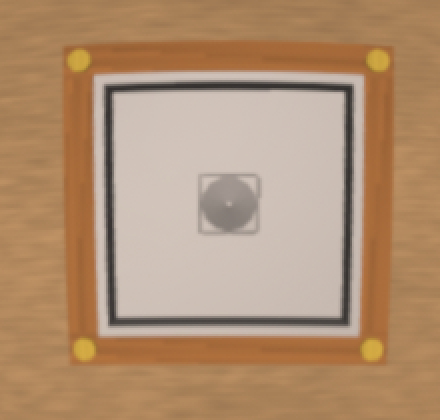

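Mould sits square in the frame (even margins, centres agree within 0.3 mm). Now the rolls, starting with (452, 62).

Request:
{"api": "move_arm", "payload": {"commands": "8 -43 10 0 0 10 1;16 -86 20 0 0 20 1;24 -130 40 0 0 30 1;32 -173 60 0 0 40 1;41 -216 80 0 0 50 1"}}

```text
t: 15.08
tcp_pos: [0.4512, 0.0612, 0.1792]
tool_rot: [0.434, 0.901, 0.0, 0.001]
force: [-0.1, -1.1, -1.0]
finger_gap: 1.001
gripper_force: 0.0
```

Request:
{"api": "move_arm", "payload": {"commands": "0 0 20 0 0 10 1;0 0 40 0 0 20 1;0 0 70 0 0 31 1;0 0 70 0 0 31 1;0 0 70 0 0 31 1"}}

```text
t: 15.7
tcp_pos: [0.4517, 0.0625, 0.11]
tool_rot: [0.656, 0.755, 0.0, 0.0]
force: [-0.0, -0.5, 0.7]
finger_gap: 0.998
gripper_force: 0.0
```

```bash
python3 -c "
from h import *
state(); goto(450.6,62.6,18,-82)
d=snap('wrist')
for c in blobs(yellow(d),150):
    P=cast(d,c,.048); print('yel',c.mean(0).round(),(circ(P)[0]*1000).round(1),circ(P)[1])
d=snap('top'); cv2.imwrite('pics/t2.png',d['image'][100:400,200:500,::-1])"
```

```text
t 15.70 tcp [451.7  62.5 110. ] psi -82.01 F [-0.  -0.5  0.7] gap 0.998 gf 0.0 q [-0.11  0.52  1.96 -0.    0.66 -0.25]
goto shift [ 0.3 -1.1 92. ] turn [ 0.1  0.  -0. ]
yel [256. 401.] [417.8 -58.4] 0.018050667822187002
yel [323. 256.] [450.3  63.6] 0.029824281390114026
```

Request:
{"api": "move_arm", "payload": {"commands": "0.6 -1.2 25 0 0 0 1;0.6 -1.2 50 0 0 0 1;0.6 -1.2 75 0 0 0 1;0.6 -1.2 90 0 0 0 1;0.6 -1.2 92 0 0 0 1"}}

```text
t: 16.42
tcp_pos: [0.4501, 0.0629, 0.0174]
tool_rot: [0.657, 0.754, 0.0, 0.0]
force: [-0.4, -0.7, -0.2]
finger_gap: 1.004
gripper_force: 0.0
```

Request:
{"api": "move_arm", "payload": {"commands": "0 0 0 0 0 0 0.6;0 0 0 0 0 0 0.5;0 0 0 0 0 0 -1;0 0 0 0 0 0 -1;0 0 0 0 0 0 -1", "grip_force": 30}}

```text
t: 17.05
tcp_pos: [0.4507, 0.0629, 0.0186]
tool_rot: [0.657, 0.754, 0.001, 0.001]
force: [-0.1, -0.0, 6.1]
finger_gap: 0.705
gripper_force: 31.7
```

```bash
python3 -c "
from h import *
state(); goto(641.5,155.6,150,-82); goto(641.5,155.6,18+14+2,-82)"
```

```text
t 17.05 tcp [450.7  62.9  18.6] psi -82.18 F [-0.1 -0.   6.1] gap 0.705 gf 31.7 q [-0.11  0.71  2.01  0.    0.42 -0.24]
goto shift [  65.8  202.  -130.9] turn [ 0.1  0.  -0.2]
goto shift [ 65.9 201.7 -14.9] turn [ 0.1  0.  -0.2]
```

Request:
{"api": "move_arm", "payload": {"commands": "0 0 -20 0 0 0 -1;0 0 -60 0 0 0 -1;0 0 -110 0 0 0 -1;15 45 -131 0 0 0 -1;32 100 -131 0 0 0 -1"}}

```text
t: 17.68
tcp_pos: [0.5459, 0.1085, 0.1516]
tool_rot: [0.657, 0.754, 0.001, 0.002]
force: [0.9, -1.2, -1.2]
finger_gap: 0.704
gripper_force: 34.1
```

Request:
{"api": "move_arm", "payload": {"commands": "15 45 0 0 0 0 -1;34 102 0 0 0 0 -1;34 102 0 0 0 0 -1;34 102 0 0 0 0 -1;34 102 0 0 0 0 -1"}}

```text
t: 18.3
tcp_pos: [0.6392, 0.1553, 0.1482]
tool_rot: [0.657, 0.754, -0.001, -0.001]
force: [-0.1, -0.3, -2.8]
finger_gap: 0.707
gripper_force: 34.1
```

```bash
python3 -c "
from h import *
state(); goto(641.5,155.6,33,-82)
d=snap('top'); cv2.imwrite('pics/t3.png',cv2.resize(d['image'][110:210,180:340,::-1],None,fx=4,fy=4))"
```

```text
t 18.30 tcp [639.2 155.3 148.2] psi -82.18 F [-0.1 -0.3 -2.8] gap 0.707 gf 34.1 q [ 0.07  0.67  1.42 -0.    1.06 -0.07]
goto shift [ -0.    2.6 115.2] turn [-0.1 -0.  -0.2]
```

View pics/t3.png

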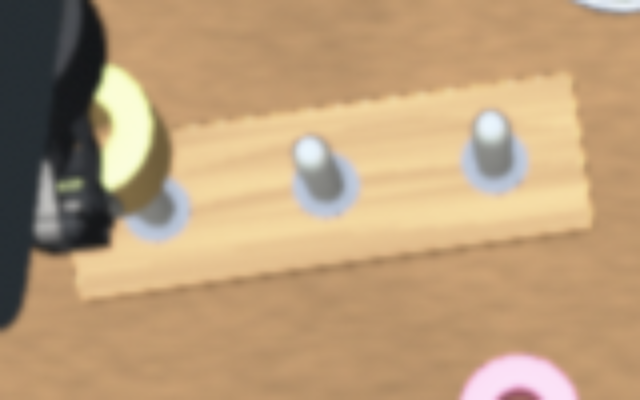

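Crop shows the roll just above spindle 3 (foot at (157,208)), spindles 2 and 1 with tips at (312,150), (490,124).

Request:
{"api": "move_arm", "payload": {"commands": "0 2.6 15 0 0 0 -1;0 2.6 30 0 0 0 -1;0 2.6 45 0 0 0 -1;0 2.6 58 0 0 0 -1;0 2.6 64 0 0 0 -1"}}

```text
t: 18.98
tcp_pos: [0.6428, 0.1561, 0.0828]
tool_rot: [0.657, 0.754, -0.001, -0.001]
force: [0.3, -0.5, -1.7]
finger_gap: 0.707
gripper_force: 34.1
```

```bash
python3 -c "
from h import *
state(); goto(641.5,155.6,33,-82)"
```

```text
t 18.98 tcp [642.8 156.1  82.8] psi -82.16 F [ 0.3 -0.5 -1.7] gap 0.707 gf 34.1 q [ 0.07  0.76  1.44 -0.    0.94 -0.07]
goto shift [-0.4 -1.2 49.8] turn [-0.1 -0.  -0.2]
```

Request:
{"api": "move_arm", "payload": {"commands": "0 -0.8 12 0 0 0 -1;0 -0.8 24 0 0 0 -1;0 -0.8 36 0 0 0 -1;0 -0.8 46 0 0 0 -1;0 -0.8 51 0 0 0 -1"}}

```text
t: 19.6
tcp_pos: [0.6423, 0.156, 0.0326]
tool_rot: [0.657, 0.754, -0.0, -0.001]
force: [-7.0, -0.1, 27.5]
finger_gap: 0.705
gripper_force: 37.4
```

Request:
{"api": "move_arm", "payload": {"commands": "0 0 0 0 0 0 -1;0 0 0 0 0 0 0.6;0 0 0 0 0 0 1;0 0 0 0 0 0 1;0 0 -10 0 0 0 1"}}

```text
t: 20.23
tcp_pos: [0.6421, 0.156, 0.0431]
tool_rot: [0.657, 0.754, -0.001, -0.001]
force: [0.0, 0.5, -0.7]
finger_gap: 1.005
gripper_force: 0.0
```

Request:
{"api": "move_arm", "payload": {"commands": "0 0 -30 0 0 0 1;0 0 -60 0 0 0 1;0 0 -90 0 0 0 1;0 0 -110 0 0 0 1;0 0 -130 0 0 0 1"}}

```text
t: 20.85
tcp_pos: [0.6428, 0.1561, 0.1752]
tool_rot: [0.657, 0.754, 0.0, 0.0]
force: [0.6, -0.9, 0.1]
finger_gap: 0.997
gripper_force: 0.0
```

```bash
python3 -c "
from h import *
state(); goto(421.2,-73.2,130,-82); goto(421.2,-73.2,130,-30)
d=snap('top')
for c in blobs(yellow(d),100):
    P=cast(d,c,.048); print('yel',c.mean(0).round(),(circ(P)[0]*1000).round(1),circ(P)[1])"
```

```text
t 20.85 tcp [642.8 156.1 175.2] psi -82.16 F [ 0.6 -0.9  0.1] gap 0.997 gf 0.0 q [ 0.07  0.64  1.39 -0.    1.11 -0.07]
goto shift [-196.9 -250.9   44.9] turn [ 0.1  0.  -0.2]
goto shift [-196.9 -250.9   44.9] turn [  0.1   0.  -52.2]
yel [328. 265.] [422.8 -73.7] 0.03018234101612611
yel [420. 177.] [ 602.7 -263.2] 0.0301801288879389
yel [215. 156.] [648.1 156.4] 0.029618963207781127
```

Request:
{"api": "move_arm", "payload": {"commands": "-35 -44 0 0 0 0 1;-70 -89 0 0 0 0 1;-105 -134 0 0 0 0 1;-140 -178 20 0 0 0 1;-160 -204 45 0 0 0 1"}}

```text
t: 21.52
tcp_pos: [0.4611, -0.0316, 0.1289]
tool_rot: [0.658, 0.753, 0.0, 0.001]
force: [0.0, -0.8, -0.2]
finger_gap: 1.005
gripper_force: 0.0
```

Request:
{"api": "move_arm", "payload": {"commands": "-37 -47 0 0 0 0 1;-37 -47 20 0 0 0 1;-37 -47 20 0 0 0 1;-37 -47 20 0 0 0 1;-37 -47 20 0 0 0 1"}}

```text
t: 22.15
tcp_pos: [0.4218, -0.073, 0.109]
tool_rot: [0.657, 0.754, 0.0, 0.001]
force: [-0.3, -0.0, -1.0]
finger_gap: 0.998
gripper_force: 0.0
```

```bash
python3 -c "
from h import *
state()
d=snap('wrist')
for c in blobs(yellow(d),150):
    P=cast(d,c,.048); C=circ(P)[0]*1000;print('yel',c.mean(0).round(),C.round(1),circ(P)[1])
    if abs(circ(P)[1]-.03)<.002: goto(C[0],C[1]-.6,18,-82)"
```

```text
t 22.15 tcp [421.8 -73.  109. ] psi -82.08 F [-0.3 -0.  -1. ] gap 0.998 gf 0.0 q [-0.43  0.5   2.03  0.    0.61 -0.57]
yel [497. 458.] [ 603.8 -252.7] 0.021444198734067565
yel [324. 257.] [421.  -71.9] 0.029802845825133494
goto shift [ 0.6 -0.7 91. ] turn [ 0.1  0.  -0.1]
```

Request:
{"api": "move_arm", "payload": {"commands": "0.6 -0.7 25 0 0 0 1;0.6 -0.7 50 0 0 0 1;0.6 -0.7 75 0 0 0 1;0.6 -0.7 88 0 0 0 1;0.6 -0.7 91 0 0 0 1"}}

```text
t: 22.82
tcp_pos: [0.4202, -0.0726, 0.017]
tool_rot: [0.657, 0.754, -0.0, -0.0]
force: [-0.9, 0.3, 0.4]
finger_gap: 0.999
gripper_force: 0.0
```

Request:
{"api": "move_arm", "payload": {"commands": "0 0 0 0 0 0 0.6;0 0 0 0 0 0 0.5;0 0 0 0 0 0 -1;0 0 0 0 0 0 -1;0 0 0 0 0 0 -1"}}

```text
t: 23.45
tcp_pos: [0.421, -0.0731, 0.0185]
tool_rot: [0.657, 0.754, 0.0, 0.001]
force: [0.2, 1.0, 5.2]
finger_gap: 0.722
gripper_force: 31.5
```

Request:
{"api": "move_arm", "payload": {"commands": "0 0 -20 0 0 0 -1;0 0 -60 0 0 0 -1;0 0 -105 0 0 0 -1;0 0 -131 0 0 0 -1;0 0 -131 0 0 0 -1"}}

```text
t: 24.08
tcp_pos: [0.4212, -0.0732, 0.1504]
tool_rot: [0.657, 0.754, 0.001, 0.003]
force: [-0.1, 0.0, -1.7]
finger_gap: 0.726
gripper_force: 33.7
```

```bash
python3 -c "
from h import *
state(); goto(654,66.5,150,-82)"
```

```text
t 24.07 tcp [421.2 -73.2 150.4] psi -82.15 F [-0.1  0.  -1.7] gap 0.726 gf 33.7 q [-0.43  0.41  2.   -0.    0.73 -0.57]
goto shift [106.6 249.7   1.2] turn [ 0.3  0.2 -0.2]
```

Request:
{"api": "move_arm", "payload": {"commands": "20 48 0 0 0 0 -1;40 96 0 0 0 0 -1;60 144 0 0 0 0 -1;80 192 0 0 0 0 -1;100 235 0 0 0 0 -1"}}

```text
t: 24.7
tcp_pos: [0.6397, 0.0593, 0.1461]
tool_rot: [0.657, 0.754, -0.001, -0.001]
force: [0.4, 0.1, -1.1]
finger_gap: 0.723
gripper_force: 33.7
```

Request:
{"api": "move_arm", "payload": {"commands": "6.6 14.7 0 0 0 0 -1;6.6 14.7 0 0 0 0 -1;6.6 14.7 15 0 0 0 -1;6.6 14.7 25 0 0 0 -1;6.6 14.7 25 0 0 0 -1"}}

```text
t: 25.32
tcp_pos: [0.6512, 0.0663, 0.1216]
tool_rot: [0.657, 0.753, -0.001, -0.002]
force: [0.4, 0.0, -1.3]
finger_gap: 0.724
gripper_force: 33.8
```

```bash
python3 -c "
from h import *
state(); goto(654,66.5,33,-82)"
```

```text
t 25.32 tcp [651.2  66.3 121.6] psi -82.22 F [ 0.4  0.  -1.3] gap 0.724 gf 33.8 q [-0.07  0.7   1.44 -0.    1.01 -0.2 ]
goto shift [-0.3  3.2 88.6] turn [-0.2 -0.  -0.2]
```

Request:
{"api": "move_arm", "payload": {"commands": "0 3.0 5 0 0 0 -1;0 3.0 12 0 0 0 -1;0 3.0 22 0 0 0 -1;0 3.0 32 0 0 0 -1;0 3.0 40 0 0 0 -1"}}

```text
t: 25.95
tcp_pos: [0.6556, 0.0673, 0.0824]
tool_rot: [0.657, 0.754, -0.0, -0.0]
force: [-0.2, -0.1, -1.1]
finger_gap: 0.724
gripper_force: 33.8
```

```bash
python3 -c "
from h import *
state(); goto(654,66.5,32.5,-82)"
```

```text
t 25.95 tcp [655.6  67.3  82.4] psi -82.16 F [-0.2 -0.1 -1.1] gap 0.724 gf 33.8 q [-0.07  0.75  1.45 -0.    0.94 -0.2 ]
goto shift [-0.6 -1.6 49.9] turn [-0.1 -0.  -0.2]
```

Request:
{"api": "move_arm", "payload": {"commands": "-0.5 -1 12 0 0 0 -1;-0.5 -1 24 0 0 0 -1;-0.5 -1 36 0 0 0 -1;-0.5 -1 46 0 0 0 -1;-0.5 -1 50.5 0 0 0 -1"}}

```text
t: 26.58
tcp_pos: [0.6544, 0.0667, 0.0325]
tool_rot: [0.657, 0.754, -0.001, -0.001]
force: [-6.9, -0.6, 19.5]
finger_gap: 0.723
gripper_force: 35.4
```

Request:
{"api": "move_arm", "payload": {"commands": "0 0 0 0 0 0 -1;0 0 0 0 0 0 0.6;0 0 0 0 0 0 1;0 0 0 0 0 0 1;0 0 -10 0 0 0 1"}}

```text
t: 27.2
tcp_pos: [0.6544, 0.0666, 0.0426]
tool_rot: [0.657, 0.754, -0.001, -0.001]
force: [0.2, -0.4, -0.7]
finger_gap: 0.996
gripper_force: 0.0
```

Request:
{"api": "move_arm", "payload": {"commands": "0 0 -30 0 0 0 1;0 0 -60 0 0 0 1;0 0 -90 0 0 0 1;0 0 -110 0 0 0 1;0 0 -130 0 0 0 1"}}

```text
t: 27.82
tcp_pos: [0.6552, 0.0666, 0.1747]
tool_rot: [0.657, 0.754, 0.0, 0.001]
force: [0.1, -0.2, 0.1]
finger_gap: 0.997
gripper_force: 0.0
```

```bash
python3 -c "
from h import *
state(); goto(601,-262.7,130,-82)
d=snap('top')
for c in blobs(yellow(d),100):
    P=cast(d,c,.048); print('yel',c.mean(0).round(),(circ(P)[0]*1000).round(1),circ(P)[1])"
```

```text
t 27.82 tcp [655.2  66.6 174.7] psi -82.16 F [ 0.1 -0.2  0.1] gap 0.997 gf 0.0 q [-0.07  0.63  1.4   0.    1.11 -0.2 ]
goto shift [-318.9  -98.6   44.7] turn [ 0.1  0.  -0.2]
yel [420. 177.] [ 602.4 -263.1] 0.030639574725301866
```

Request:
{"api": "move_arm", "payload": {"commands": "-55 -17 0 0 0 0 1;-110 -34 0 0 0 0 1;-165 -51 0 0 0 0 1;-220 -68 0 0 0 0 1;-275 -85 0 0 0 0 1"}}

```text
t: 28.5
tcp_pos: [0.6079, -0.2192, 0.1732]
tool_rot: [0.657, 0.754, 0.0, 0.0]
force: [0.9, -0.1, 0.5]
finger_gap: 1.001
gripper_force: 0.0
```

Request:
{"api": "move_arm", "payload": {"commands": "-44 -13.6 25 0 0 0 1;-44 -13.6 65 0 0 0 1;-44 -13.6 65 0 0 0 1;-44 -13.6 65 0 0 0 1;-44 -13.6 65 0 0 0 1"}}

```text
t: 29.12
tcp_pos: [0.6022, -0.2627, 0.1099]
tool_rot: [0.657, 0.754, 0.0, 0.002]
force: [1.5, 0.0, 0.5]
finger_gap: 0.999
gripper_force: 0.0
```

```bash
python3 -c "
from h import *
state()
d=snap('wrist')
for c in blobs(yellow(d),150):
    P=cast(d,c,.048); C=circ(P)[0]*1000;print('yel',c.mean(0).round(),C.round(1),circ(P)[1])
    if abs(circ(P)[1]-.03)<.002: goto(C[0],C[1]-.6,18,-82)
d=snap('top')
for c in blobs(yellow(d),100):
    P=cast(d,c,.048); print('yel',c.mean(0).round(),(circ(P)[0]*1000).round(1),circ(P)[1])"
```

```text
t 29.12 tcp [ 602.2 -262.7  109.9] psi -82.09 F [1.5 0.  0.5] gap 0.999 gf 0.0 q [-0.58  0.71  1.45  0.    0.98 -0.72]
yel [323. 255.] [ 600.6 -261.1] 0.02980973715271271
goto shift [ 1.4 -1.7 91.9] turn [ 0.1  0.1 -0.1]
```

Request:
{"api": "move_arm", "payload": {"commands": "1 -1.4 25 0 0 0 1;1 -1.4 50 0 0 0 1;1 -1.4 75 0 0 0 1;1 -1.4 88 0 0 0 1;1 -1.4 91.5 0 0 0 1"}}

```text
t: 29.85
tcp_pos: [0.5994, -0.2618, 0.0162]
tool_rot: [0.657, 0.754, -0.0, -0.0]
force: [0.0, -0.6, 0.1]
finger_gap: 0.997
gripper_force: 0.0
```

Request:
{"api": "move_arm", "payload": {"commands": "0 0 0 0 0 0 0.6;0 0 0 0 0 0 0.5;0 0 0 0 0 0 -1;0 0 0 0 0 0 -1;0 0 0 0 0 0 -1"}}

```text
t: 30.48
tcp_pos: [0.6005, -0.2626, 0.018]
tool_rot: [0.657, 0.754, 0.0, 0.001]
force: [0.3, 1.0, 6.3]
finger_gap: 0.726
gripper_force: 32.8
```

Request:
{"api": "move_arm", "payload": {"commands": "0 0 -20 0 0 0 -1;0 0 -60 0 0 0 -1;0 0 -105 0 0 0 -1;0 0 -131 0 0 0 -1;0 0 -131 0 0 0 -1"}}

```text
t: 31.1
tcp_pos: [0.6006, -0.263, 0.1507]
tool_rot: [0.657, 0.754, 0.0, 0.003]
force: [0.5, -0.5, -0.9]
finger_gap: 0.723
gripper_force: 33.4
```

```bash
python3 -c "
from h import *
state(); goto(667,-22.6,150,-82)
d=snap('scene'); cv2.imwrite('pics/s2.png',d['image'][:,:,::-1])"
```

```text
t 31.10 tcp [ 600.6 -263.   150.7] psi -82.16 F [ 0.5 -0.5 -0.9] gap 0.723 gf 33.4 q [-0.58  0.66  1.43 -0.    1.05 -0.72]
goto shift [2.291e+02 9.850e+01 2.000e-01] turn [ 0.3  0.2 -0.2]
```

View pics/s2.png

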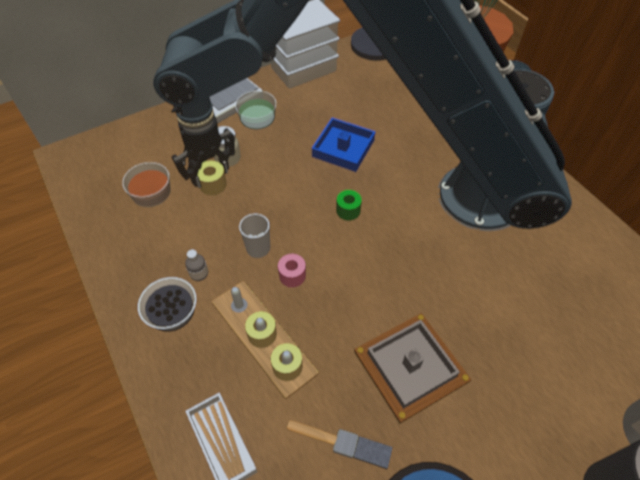

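Scene: rolls down on spindles 2 and 3 (260,328), (287,360); third in the gripper (211,177); mould in the frame.

Request:
{"api": "move_arm", "payload": {"commands": "45 19 -5 0 0 0 -1;92 39 -5 0 0 0 -1;138 59 -5 0 0 0 -1;184 79 -5 0 0 0 -1;215 92 -5 0 0 0 -1"}}

```text
t: 31.78
tcp_pos: [0.6599, -0.0338, 0.15]
tool_rot: [0.657, 0.754, -0.001, -0.002]
force: [0.3, -1.4, -1.3]
finger_gap: 0.727
gripper_force: 33.4
```

Request:
{"api": "move_arm", "payload": {"commands": "14 6.5 5 0 0 0 -1;14 6.5 5 0 0 0 -1;14 6.5 20 0 0 0 -1;14 6.5 30 0 0 0 -1;14 6.5 30 0 0 0 -1"}}

```text
t: 32.4
tcp_pos: [0.6644, -0.0227, 0.1206]
tool_rot: [0.658, 0.753, -0.001, -0.002]
force: [-0.8, 0.2, -1.9]
finger_gap: 0.726
gripper_force: 33.4
```

```bash
python3 -c "
from h import *
state(); goto(666.6,-22.6,33,-82)"
```

```text
t 32.40 tcp [664.4 -22.7 120.6] psi -82.25 F [-0.8  0.2 -1.9] gap 0.726 gf 33.4 q [-0.2   0.71  1.41 -0.    1.02 -0.34]
goto shift [-0.3  2.5 87.6] turn [-0.2 -0.1 -0.3]
```

Request:
{"api": "move_arm", "payload": {"commands": "-0.2 1.8 5 0 0 0 -1;-0.2 1.8 12 0 0 0 -1;-0.2 1.8 22 0 0 0 -1;-0.2 1.8 32 0 0 0 -1;-0.2 1.8 38 0 0 0 -1"}}

```text
t: 33.02
tcp_pos: [0.667, -0.0215, 0.0833]
tool_rot: [0.657, 0.754, -0.0, -0.001]
force: [0.1, 0.1, -0.7]
finger_gap: 0.728
gripper_force: 33.4
```

```bash
python3 -c "
from h import *
state(); goto(666.6,-22.6,32.5,-82)"
```

```text
t 33.02 tcp [667.  -21.5  83.3] psi -82.16 F [ 0.1  0.1 -0.7] gap 0.728 gf 33.4 q [-0.2   0.76  1.43 -0.    0.95 -0.34]
goto shift [-1.  -0.4 50.8] turn [-0.1 -0.  -0.2]
```

Request:
{"api": "move_arm", "payload": {"commands": "-0.9 -0.4 12 0 0 0 -1;-0.9 -0.4 24 0 0 0 -1;-0.9 -0.4 36 0 0 0 -1;-0.9 -0.4 46 0 0 0 -1;-0.9 -0.4 51 0 0 0 -1"}}

```text
t: 33.65
tcp_pos: [0.6668, -0.0226, 0.0324]
tool_rot: [0.657, 0.754, -0.0, -0.001]
force: [0.7, 0.6, -1.1]
finger_gap: 0.726
gripper_force: 33.4
```

Request:
{"api": "move_arm", "payload": {"commands": "0 0 0 0 0 0 -1;0 0 0 0 0 0 0.6;0 0 0 0 0 0 1;0 0 0 0 0 0 1;0 0 -10 0 0 0 1"}}

```text
t: 34.28
tcp_pos: [0.6666, -0.0225, 0.0432]
tool_rot: [0.657, 0.754, -0.0, -0.001]
force: [0.0, -0.2, -0.3]
finger_gap: 1.001
gripper_force: 0.0
```

Request:
{"api": "move_arm", "payload": {"commands": "0 0 -50 0 0 0 1;0 0 -100 0 0 0 1;0 0 -160 0 0 0 1;0 0 -190 0 0 0 1;0 0 -190 0 0 0 1"}}

```text
t: 34.9
tcp_pos: [0.6692, -0.023, 0.238]
tool_rot: [0.657, 0.754, 0.002, 0.004]
force: [-0.1, 0.4, -0.0]
finger_gap: 0.999
gripper_force: 0.0
```

```bash
python3 -c "
from h import *
state(); 
d=snap('wrist'); cv2.imwrite('pics/w6.png',d['image'][:,:,::-1])
m=mask(d,(0,0,150),(180,40,255))
for c in blobs(m,150): print(cv2.boundingRect(c))
for c in blobs(mask(d,(155,60,120),(178,255,255)),150): print('pink',c.mean(0),(cast(d,c,.048).mean(0)*1000).round())
d=snap('top')
for c in blobs(mask(d,(155,50,120),(178,255,255)),100):print('pink',c.mean(0),(circ(cast(d,c,.048))[0]*1000).round())
for u in((365,118),): print('pig',(cast(d,u,.09)*1000).round())
"
```

```text
t 34.90 tcp [669.2 -23.  238. ] psi -82.16 F [-0.1  0.4 -0. ] gap 0.999 gf 0.0 q [-0.2   0.58  1.31 -0.    1.24 -0.34]
(115, 458, 22, 22)
(336, 344, 22, 19)
(160, 300, 37, 37)
(381, 233, 112, 108)
(311, 207, 18, 19)
(310, 98, 19, 19)
(464, 0, 68, 81)
pink [177.89583333 199.14583333] [530. -29.  48.]
pig [[ 711. -146.   90.]]
```

View pics/w6.png

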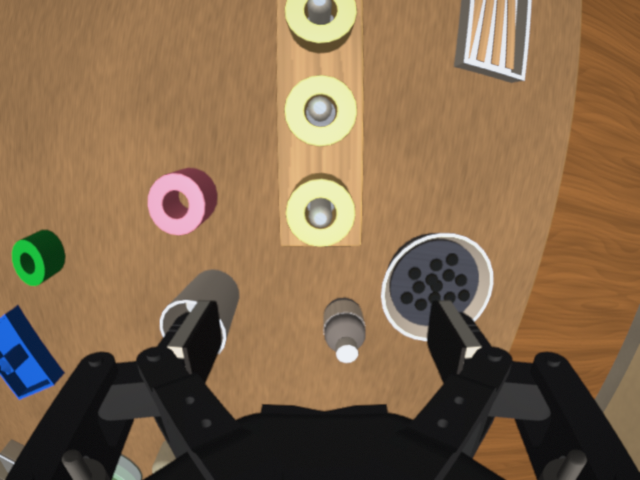

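Wrist view: three yellow rolls on the three spindles, base visible round them. Now the cup: tilt the tool sideways for a side grasp from −y.

Request:
{"api": "move_arm", "payload": {"commands": "-48 -34 10 0 0 2 1;-96 -69 20 0 0 4 1;-144 -103 30 0 0 7.8 1;-190 -137 38 0 0 7.8 1;-190 -137 38 0 0 7.8 1"}}

```text
t: 35.62
tcp_pos: [0.554, -0.2323, 0.1925]
tool_rot: [0.709, 0.705, -0.001, -0.003]
force: [0.1, -0.0, 0.6]
finger_gap: 0.997
gripper_force: 0.0
```

Request:
{"api": "move_arm", "payload": {"commands": "0 0 0 0 8 0 1;0 0 0 0 18 0 1;0 0 0 0 27 0 1;0 0 0 0 36 0 1;0 0 0 0 45 0 1"}}

```text
t: 36.25
tcp_pos: [0.5577, -0.2285, 0.1948]
tool_rot: [0.652, 0.653, 0.272, -0.273]
force: [0.9, 0.7, -1.3]
finger_gap: 1.0
gripper_force: 0.0
```

```bash
cat >> h.py <<'E'
def Rax(z,y):
    """tool rotation from approach z and closing axis y"""
    z=np.array(z,float);z/=np.linalg.norm(z);y=np.array(y,float);y-=z*(y@z);y/=np.linalg.norm(y); return np.c_[np.cross(y,z),y,z]
E
python3 -c "
from h import *
state(); s,Rm=where(); print(Rm.round(2).tolist())"
```

```text
t 36.25 tcp [ 557.7 -228.5  194.8] psi -89.96 F [ 0.9  0.7 -1.3] gap 1.0 gf 0.0 q [-0.82  0.78  1.29  0.51  1.69 -0.93]
[[-0.0, 1.0, -0.0], [0.7, 0.0, 0.71], [0.71, -0.0, -0.7]]
```

Request:
{"api": "move_arm", "payload": {"commands": "0 0 0 0 10 0 1;0 0 0 0 20 0 1;0 0 0 0 20 0 1;0 0 0 0 20 0 1;0 0 0 0 20 0 1"}}

```text
t: 36.88
tcp_pos: [0.558, -0.2287, 0.197]
tool_rot: [0.596, 0.598, 0.379, -0.379]
force: [0.4, -0.6, 0.6]
finger_gap: 1.002
gripper_force: 0.0
```

```bash
python3 -c "
from h import *
state(); D=Rax([0,.906,-.423],[1,0,0]); goto(559,-223,92,0,D); goto(559,-123,45,0,D)
d=snap('wrist'); cv2.imwrite('pics/w7.png',d['image'][:,:,::-1])
d=snap('top')
c=max(blobs(crop(mask(d,(80,0,150),(130,40,255)),(340,165,392,222)),100),key=len); c=cv2.convexHull(c.astype(np.int32)).reshape(-1,2);print('cup',(circ(cast(d,c,.09))[0]*1000).round(1),circ(cast(d,c,.09))[1])"
```

```text
t 36.88 tcp [ 558.  -228.7  197. ] psi -89.66 F [ 0.4 -0.6  0.6] gap 1.002 gf 0.0 q [-0.88  0.92  1.21  0.67  1.94 -0.95]
goto shift [-92.6   0.8  49.8] turn [-0.1  0.1  0.1]
goto shift [-92.6   1.  160.3] turn [-0.1  0.1  0.1]
cup [ 560.4 -144.9] 0.033668418664127196
```

View pics/w7.png

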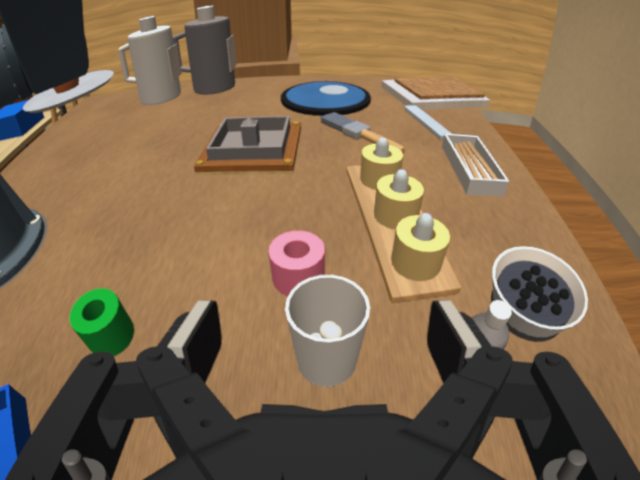

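View along the tool: cup (328,325) lies midway between the fingertips; rolls down on all three spindles. Lower, then advance.

Request:
{"api": "move_arm", "payload": {"commands": "-30 0.9 0 0 0 0 1;-60 0.9 0 0 0 0 1;-92 0.9 20 0 0 0 1;-92 0.9 45 0 0 0 1;-92 0.9 60 0 0 0 1"}}

```text
t: 37.6
tcp_pos: [0.5584, -0.2129, 0.0869]
tool_rot: [0.596, 0.597, 0.38, -0.38]
force: [-0.3, 0.5, 0.6]
finger_gap: 1.0
gripper_force: 0.0
```

```bash
python3 -c "
from h import *
state(); D=Rax([0,.906,-.423],[1,0,0]); goto(559,-123,45,0,D)"
```

```text
t 37.60 tcp [ 558.4 -212.9   86.9] psi -89.92 F [-0.3  0.5  0.6] gap 1.0 gf 0.0 q [-0.86  1.07  1.24  0.65  1.8  -1.05]
goto shift [ 0.1  0.8 99.2] turn [-0.1 -0.   0. ]
```

Request:
{"api": "move_arm", "payload": {"commands": "0 0.6 20 0 0 0 1;0 0.6 45 0 0 0 1;0 0.6 70 0 0 0 1;0 0.6 90 0 0 0 1;0 0.6 99 0 0 0 1"}}

```text
t: 38.22
tcp_pos: [0.5588, -0.123, 0.0448]
tool_rot: [0.596, 0.597, 0.38, -0.38]
force: [1.1, -0.2, 0.4]
finger_gap: 0.998
gripper_force: 0.0
```

Request:
{"api": "move_arm", "payload": {"commands": "0 0 0 0 0 0 1;0 0 0 0 0 0 0.6;0 0 0 0 0 0 0.5;0 0 0 0 0 0 -1;0 0 0 0 0 0 -1", "grip_force": 35}}

```text
t: 38.85
tcp_pos: [0.5595, -0.1252, 0.0455]
tool_rot: [0.596, 0.597, 0.381, -0.379]
force: [2.3, -2.5, 2.6]
finger_gap: 0.758
gripper_force: 37.7
```

Request:
{"api": "move_arm", "payload": {"commands": "0 0 0 0 0 0 -1;0 0 0 0 0 0 -1;0 0 0 0 0 0 -1;0 0 0 0 0 0 -1;0 0 0 0 0 0 -1"}}

```text
t: 39.48
tcp_pos: [0.5595, -0.1249, 0.0455]
tool_rot: [0.596, 0.597, 0.38, -0.379]
force: [1.6, -3.6, 4.1]
finger_gap: 0.755
gripper_force: 37.8
```

```bash
python3 -c "
from h import *
state()"
```

```text
t 39.48 tcp [ 559.5 -124.9   45.5] psi -89.8 F [ 1.6 -3.6  4.1] gap 0.755 gf 37.8 q [-0.78  1.09  1.38  0.71  1.64 -1.11]
```

Cup gripped. Store the grip, lift, and work out the upright transfer pose (yaw +45°) by the frame.

Request:
{"api": "move_arm", "payload": {"commands": "9 0 -4 0 0 0 -1;36 0 -17 0 0 0 -1;72 0 -33 0 0 0 -1;118 0 -55 0 0 0 -1;163 0 -76 0 0 0 -1"}}

```text
t: 40.1
tcp_pos: [0.5579, -0.1236, 0.2253]
tool_rot: [0.596, 0.596, 0.379, -0.381]
force: [-0.2, -0.4, -1.5]
finger_gap: 0.756
gripper_force: 38.7
```

```bash
cat >> h.py <<'E'
R0=Rax([0,.906,-.423],[1,0,0]); T0=np.array([559.5,-124.9,45.5]); C0=np.array([559.5,-144.6,0])
def cupto(p,yaw,tilt,h=0):
    """TCP goal so that the cup's axis point at height h is at p (mm); yaw about z, then tilt about world -x (deg)"""
    Q=(R.from_euler("x",-tilt,degrees=True)*R.from_euler("z",yaw,degrees=True)).as_matrix()
    t=np.array(p)+Q@(T0-C0-[0,0,h]); print("tcp",t.round(0)); goto(*t,0,Q@R0)
E
python3 -c "
from h import *
state(); cupto([422,190,150],45,0); cupto([490,20,180],22,0)"
```

```text
t 40.10 tcp [ 557.9 -123.6  225.3] psi -90.27 F [-0.2 -0.4 -1.5] gap 0.756 gf 38.7 q [-0.78  0.82  1.4   0.73  1.83 -0.94]
tcp [408. 204. 196.]
goto shift [ 111.2 -149.2  309.8] turn [ 40.6  -0.1 -19.1]
tcp [483.  38. 226.]
goto shift [ 68.5 -75.  146.8] turn [19.8 -0.  -9.4]
```

Request:
{"api": "move_arm", "payload": {"commands": "12 -13 26 4 0 -2 -1;26 -28 55 8 0 -4 -1;40 -44 86 12 0 -6 -1;54 -60 117 16 0 -8 -1;68.5 -75 147 20 0 -9.4 -1"}}

```text
t: 40.72
tcp_pos: [0.4822, 0.0391, 0.2241]
tool_rot: [0.47, 0.7, 0.299, -0.446]
force: [0.1, -0.4, -2.6]
finger_gap: 0.753
gripper_force: 38.8
```

```bash
python3 -c "
from h import *
state(); cupto([422,190,150],45,0)"
```

```text
t 40.73 tcp [482.2  39.1 224.1] psi -67.83 F [ 0.1 -0.4 -2.6] gap 0.753 gf 38.8 q [-0.52  0.76  1.57  0.6   1.81 -1.1 ]
tcp [408. 204. 196.]
goto shift [ 50.5  -5.9 175.8] turn [20.5 -0.  -9.7]
```

Request:
{"api": "move_arm", "payload": {"commands": "10 -1 35 4 0 -2 -1;20 -2 70 8 0 -4 -1;30 -3 105 12 0 -6 -1;40 -4.5 140 16 0 -8 -1;50 -6 175 20.5 0 -9.7 -1"}}

```text
t: 41.35
tcp_pos: [0.4091, 0.2028, 0.1953]
tool_rot: [0.323, 0.78, 0.206, -0.496]
force: [0.5, 0.7, -1.5]
finger_gap: 0.759
gripper_force: 38.8
```

```bash
cat >> h.py <<'E'
def lip(p,tilt,yaw=45):
    a=np.radians(tilt); c=np.array(p)-34*np.array([0,np.cos(a),-np.sin(a)]); cupto(c,yaw,tilt,90)
E
python3 -c "
from h import *
state(); lip([422,235,150],50)"
```

```text
t 41.35 tcp [409.1 202.8 195.3] psi -44.85 F [ 0.5  0.7 -1.5] gap 0.759 gf 38.8 q [-0.16  0.78  1.63  0.56  1.74 -1.17]
tcp [408. 188. 137.]
goto shift [-57.2 -11.3  16. ] turn [ 15.  -35.3  32.1]
```

Request:
{"api": "move_arm", "payload": {"commands": "-11 -2 3 3 -7 6.4 -1;-23 -4.5 6.4 6 -14 12.8 -1;-34 -7 9.6 9 -21 19.2 -1;-46 -9 12.8 12 -28.2 25.7 -1;-57 -11 16 15 -35.3 32.1 -1"}}

```text
t: 41.98
tcp_pos: [0.409, 0.1871, 0.1373]
tool_rot: [0.504, 0.792, -0.144, -0.311]
force: [0.2, 0.2, -1.9]
finger_gap: 0.756
gripper_force: 39.4
```

```bash
python3 -c "
from h import *
state(); lip([422,236,68],85)"
```

```text
t 41.98 tcp [409.  187.1 137.3] psi -71.52 F [ 0.2  0.2 -1.9] gap 0.756 gf 39.4 q [ 0.08  0.74  1.57  0.14  1.53 -0.41]
tcp [408. 190.  84.]
goto shift [-15.7  29.5  41.5] turn [ 10.5 -24.6  22.1]
```

Request:
{"api": "move_arm", "payload": {"commands": "-3 6 8 2 -5 4.4 -1;-6 12 16 4 -10 8.8 -1;-9 18 25 6 -15 13.2 -1;-12 24 33 8.4 -19.7 17.7 -1;-15.7 29.5 41.5 10.5 -24.6 22.1 -1"}}

```text
t: 42.6
tcp_pos: [0.4081, 0.1907, 0.0839]
tool_rot: [0.573, 0.714, -0.374, -0.149]
force: [-0.8, 0.3, -1.1]
finger_gap: 0.755
gripper_force: 39.4
```

```bash
python3 -c "
from h import *
state(); lip([422,239,60],108); lip([422,240,60],125)
d=snap('scene'); cv2.imwrite('pics/s3.png',cv2.resize(d['image'][230:480,250:580,::-1],None,fx=2,fy=2))"
```

```text
t 42.60 tcp [408.1 190.7  83.9] psi -72.13 F [-0.8  0.3 -1.1] gap 0.755 gf 39.4 q [ 0.3   0.9   1.45 -0.16  1.61  0.14]
tcp [408. 203.  93.]
goto shift [  9.4  -5.6 -10.4] turn [  6.9 -16.3  14.8]
tcp [408. 215. 102.]
goto shift [ 18.7 -11.3 -21. ] turn [ 12.  -28.4  25.7]
```

View pics/s3.png

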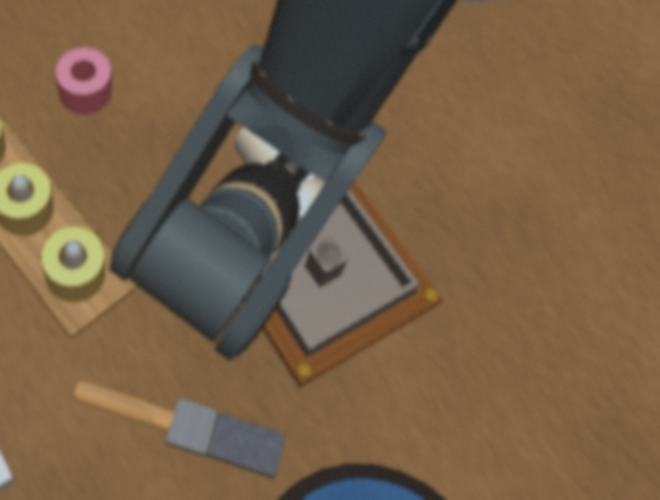

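Cup horizontal with its mouth (≈(310,190)) over the mould's near channel; the mould is clear. Keep tilting slowly.

Request:
{"api": "move_arm", "payload": {"commands": "2 -1 -2 1.4 -3.3 3 -1;4 -2 -4 2.8 -6.6 6 -1;6 -3.5 -6 4.2 -10 9 -1;8 -4.5 -8 5.6 -13 12 -1;9.4 -5.6 -10.4 6.9 -16.3 14.8 -1"}}

```text
t: 43.28
tcp_pos: [0.4081, 0.2026, 0.0935]
tool_rot: [0.591, 0.625, -0.509, -0.032]
force: [0.1, -0.1, -0.9]
finger_gap: 0.758
gripper_force: 39.4
```

Request:
{"api": "move_arm", "payload": {"commands": "0 0 0 0 0 0 -1;0 0 0 0 0 0 -1;0 0 0 0 0 0 -1;0 0 0 0 0 0 -1;0 0 0 0 0 0 -1"}}

```text
t: 43.9
tcp_pos: [0.4087, 0.2027, 0.0935]
tool_rot: [0.592, 0.625, -0.508, -0.033]
force: [-0.7, -0.6, -0.2]
finger_gap: 0.757
gripper_force: 39.5
```

```bash
python3 -c "
from h import *
state(); lip([422,240,60],128)
d=snap('wrist'); cv2.imwrite('pics/w8.png',d['image'][:,:,::-1])"
```

```text
t 43.90 tcp [408.7 202.7  93.5] psi -68.93 F [-0.7 -0.6 -0.2] gap 0.757 gf 39.5 q [ 0.41  1.    1.33 -0.31  1.84  0.44]
tcp [408. 217. 103.]
goto shift [  6.  -10.1 -12.9] turn [  6.  -14.4  13. ]
```

View pics/w8.png

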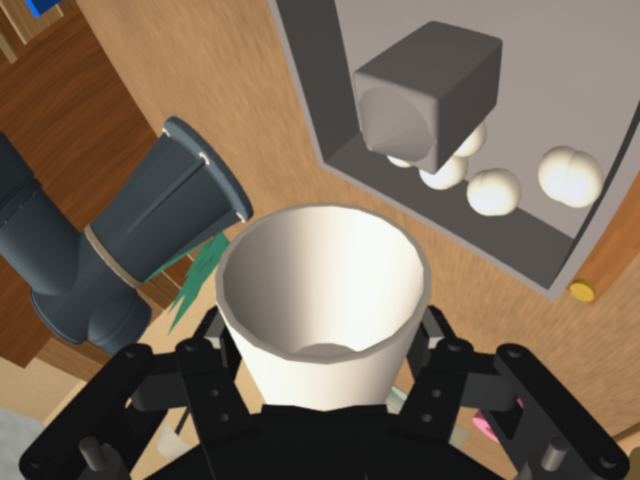

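Stones lie in the mould channel (about (405,160), (445,172), (470,135), (493,192), (562,175), (585,180)) and the cup looks empty. One further tilt to be sure, then back the way we came.

Request:
{"api": "move_arm", "payload": {"commands": "1.2 -2 -2.6 1.2 -3 2.6 -1;2.4 -4 -5.2 2.4 -6 5.2 -1;3.6 -6 -7.8 3.6 -9 7.8 -1;4.8 -8 -10.4 4.8 -12 10.4 -1;6 -10 -13 6 -14.4 13 -1"}}

```text
t: 44.58
tcp_pos: [0.408, 0.2177, 0.1029]
tool_rot: [-0.587, -0.526, 0.611, -0.073]
force: [-0.2, 0.3, -1.2]
finger_gap: 0.757
gripper_force: 39.5
```

Request:
{"api": "move_arm", "payload": {"commands": "0 0 0 0 0 0 -1;0 0 0 0 0 0 -1;0 0 0 0 0 0 -1;0 0 0 0 0 0 -1;0 0 0 0 0 0 -1"}}

```text
t: 45.2
tcp_pos: [0.4082, 0.2174, 0.1032]
tool_rot: [-0.588, -0.526, 0.61, -0.072]
force: [0.6, 1.1, -0.0]
finger_gap: 0.757
gripper_force: 39.4
```

```bash
python3 -c "
from h import *
state(); lip([422,236,75],85)
"
```

```text
t 45.20 tcp [408.2 217.4 103.2] psi -60.59 F [ 0.6  1.1 -0. ] gap 0.757 gf 39.4 q [ 0.48  1.12  1.22 -0.41  2.07  0.66]
tcp [408. 190.  91.]
goto shift [-5.  18.6 23. ] turn [-12.9  30.4 -27.5]
```

Request:
{"api": "move_arm", "payload": {"commands": "-1 3.7 4.6 -2.6 6 -5.5 -1;-2 7.4 9.2 -5.2 12 -11 -1;-3 11.2 13.8 -7.8 18.2 -16.5 -1;-4 15 18.4 -10.4 24.3 -22 -1;-5 18.6 23 -12.9 30.4 -27.5 -1"}}

```text
t: 45.82
tcp_pos: [0.4082, 0.19, 0.0913]
tool_rot: [0.573, 0.715, -0.373, -0.148]
force: [0.2, -0.2, -0.6]
finger_gap: 0.753
gripper_force: 39.4
```

```bash
python3 -c "
from h import *
state(); lip([422,235,160],45)
"
```

```text
t 45.83 tcp [408.2 190.   91.3] psi -72.16 F [ 0.2 -0.2 -0.6] gap 0.753 gf 39.4 q [ 0.3   0.89  1.45 -0.16  1.62  0.14]
tcp [408. 189. 143.]
goto shift [-11.7 -36.2 -34.5] turn [-11.8  28.1 -25.4]
```

Request:
{"api": "move_arm", "payload": {"commands": "-2.3 -7.2 -7 -2.4 5.6 -5 -1;-4.7 -14.5 -14 -4.7 11.2 -10 -1;-7 -21.7 -21 -7 16.9 -15.2 -1;-9.4 -29 -28 -9.4 22.5 -20.3 -1;-11.7 -36 -34.5 -11.8 28.1 -25.4 -1"}}

```text
t: 46.45
tcp_pos: [0.4082, 0.1894, 0.1431]
tool_rot: [0.489, 0.799, -0.109, -0.334]
force: [0.5, -0.6, -0.1]
finger_gap: 0.757
gripper_force: 39.4
```

```bash
python3 -c "
from h import *
state(); cupto([422,170,180],45,0)
"
```

```text
t 46.45 tcp [408.2 189.4 143.1] psi -70.67 F [ 0.5 -0.6 -0.1] gap 0.757 gf 39.4 q [ 0.05  0.73  1.58  0.19  1.53 -0.49]
tcp [408. 184. 226.]
goto shift [ 30.7 -44.1 -62.8] turn [-13.4  31.9 -28.9]
```

Request:
{"api": "move_arm", "payload": {"commands": "6 -9 -12.6 -2.7 6.4 -5.8 -1;12 -18 -25 -5.4 12.8 -11.6 -1;18 -26 -38 -8 19.1 -17.3 -1;24.5 -35 -50 -10.7 25.5 -23.1 -1;30.7 -44 -63 -13.4 31.9 -28.9 -1"}}

```text
t: 47.08
tcp_pos: [0.4083, 0.184, 0.2257]
tool_rot: [0.323, 0.779, 0.206, -0.496]
force: [-0.1, -0.5, -1.1]
finger_gap: 0.756
gripper_force: 39.4
```

```bash
python3 -c "
from h import *
state(); cupto([490,20,180],22,0)
"
```

```text
t 47.08 tcp [408.3 184.  225.7] psi -45.0 F [-0.1 -0.5 -1.1] gap 0.756 gf 39.4 q [-0.2   0.74  1.63  0.54  1.8  -1.16]
tcp [483.  38. 226.]
goto shift [ -66.   -50.5 -140.9] turn [-20.8  -0.    9.7]
```

Request:
{"api": "move_arm", "payload": {"commands": "-13 -10 -28 -4 0 2 -1;-26 -20 -56 -8 0 4 -1;-40 -30 -85 -12 0 6 -1;-53 -40 -113 -16 0 8 -1;-66 -50.5 -141 -20.8 0 9.7 -1"}}

```text
t: 47.7
tcp_pos: [0.4831, 0.0376, 0.2252]
tool_rot: [0.473, 0.7, 0.299, -0.444]
force: [-0.2, 0.8, -1.6]
finger_gap: 0.752
gripper_force: 39.4
```

```bash
python3 -c "
from h import *
state(); cupto([560,-145,100],0,0)
"
```

```text
t 47.70 tcp [483.1  37.6 225.2] psi -68.38 F [-0.2  0.8 -1.6] gap 0.752 gf 39.4 q [-0.53  0.75  1.57  0.61  1.8  -1.09]
tcp [ 560. -125.  146.]
goto shift [-148.8   10.7 -128.6] turn [-19.9   0.3   9.2]
```

Request:
{"api": "move_arm", "payload": {"commands": "-28 2 -26 -4 0 1.8 -1;-56 4 -52 -8 0 3.6 -1;-86 6 -78 -12 0 5.5 -1;-116 8 -104 -16 0.2 7.4 -1;-149 10.7 -128.6 -19.9 0.3 9.2 -1"}}

```text
t: 48.32
tcp_pos: [0.5602, -0.1254, 0.1448]
tool_rot: [0.596, 0.596, 0.38, -0.38]
force: [-0.1, 0.4, 0.3]
finger_gap: 0.754
gripper_force: 39.4
```

```bash
python3 -c "
from h import *
state(); cupto([559.5,-145,6],0,0)
"
```

```text
t 48.33 tcp [ 560.2 -125.4  144.8] psi -90.09 F [-0.1  0.4  0.3] gap 0.754 gf 39.4 q [-0.78  0.93  1.4   0.71  1.74 -1.02]
tcp [ 560. -125.   52.]
goto shift [-84.5  -0.6  39.6] turn [-0. -0. -0.]
```

Request:
{"api": "move_arm", "payload": {"commands": "-22 -0.3 10 0 0 0 -1;-44 -0.6 20 0 0 0 -1;-66 -0.6 31 0 0 0 -1;-80 -0.6 37 0 0 0 -1;-84.5 -0.6 39.6 0 0 0 -1"}}

```text
t: 48.95
tcp_pos: [0.5588, -0.1226, 0.0509]
tool_rot: [0.595, 0.597, 0.379, -0.382]
force: [0.4, -0.6, 0.3]
finger_gap: 0.756
gripper_force: 39.4
```

Request:
{"api": "move_arm", "payload": {"commands": "-2 0 1 0 0 0 -1;-3.6 0 1.7 0 0 0 -1;-5.4 0 2.5 0 0 0 -1;-5.4 0 2.5 0 0 0 -1;-5.4 0 2.5 0 0 0 -1"}}

```text
t: 49.58
tcp_pos: [0.5593, -0.1239, 0.0461]
tool_rot: [0.596, 0.597, 0.379, -0.381]
force: [0.4, -0.8, -0.3]
finger_gap: 0.752
gripper_force: 39.4
```

```bash
python3 -c "
from h import *
state(); cupto([559.5,-145,0],0,0)
"
```

```text
t 49.58 tcp [ 559.3 -123.9   46.1] psi -89.94 F [ 0.4 -0.8 -0.3] gap 0.752 gf 39.4 q [-0.77  1.08  1.38  0.7   1.64 -1.11]
tcp [ 560. -125.   46.]
goto shift [-1.1  0.2 -1. ] turn [-0.1 -0.   0. ]
```

Request:
{"api": "move_arm", "payload": {"commands": "-0.9 0 0.3 0 0 0 -1;-0.9 0 0.3 0 0 0 -1;-0.9 0 0.3 0 0 0 0.6;-0.9 0 0.3 0 0 0 0.8;-0.9 0 0.3 0 0 0 1"}}

```text
t: 50.2
tcp_pos: [0.5592, -0.1239, 0.0449]
tool_rot: [0.596, 0.597, 0.379, -0.381]
force: [-0.7, -0.4, 0.4]
finger_gap: 0.998
gripper_force: 0.0
```

Request:
{"api": "move_arm", "payload": {"commands": "-0.9 0 0 0 0 0 1;-0.9 0 -10 0 0 0 1;-0.9 0 -35 0 0 0 1;-0.9 0 -65 0 0 0 1;0 0 -100 0 0 0 1"}}

```text
t: 50.82
tcp_pos: [0.5593, -0.2156, 0.0877]
tool_rot: [0.596, 0.597, 0.379, -0.381]
force: [0.3, 0.5, -0.2]
finger_gap: 1.0
gripper_force: 0.0
```

```bash
python3 -c "
from h import *
state()
d=snap('top')
c=max(blobs(crop(mask(d,(80,0,150),(130,40,255)),(340,165,392,222)),100),key=len); c=cv2.convexHull(c.astype(np.int32)).reshape(-1,2);print('cup',(circ(cast(d,c,.09))[0]*1000).round(1),circ(cast(d,c,.09))[1])
for c in blobs(yellow(d),100):
    P=cast(d,c,.062); print('yel',c.mean(0).round(),(circ(P)[0]*1000).round(1),circ(P)[1])
m=crop(mask(d,(0,0,225),(180,45,255)),(120,230,200,305))
for c in blobs(m,8): print('stone',c.mean(0).round(),cv2.contourArea(c.astype(np.int32)),(cast(d,c,.02).mean(0)*1000).round())
m=mask(d,(0,0,225),(180,30,255)); print([(c.mean(0).round().tolist(),cv2.contourArea(c.astype(np.int32))) for c in blobs(m,30)])
m=crop(mask(d,(0,0,60),(180,45,255)),(105,210,215,320))
for c in blobs(m,2000): print('mould',rect(cast(d,c,.040)))
"
```

```text
t 50.83 tcp [ 559.3 -215.6   87.7] psi -90.02 F [ 0.3  0.5 -0.2] gap 1.0 gf 0.0 q [-0.86  1.07  1.23  0.65  1.81 -1.05]
cup [ 560.1 -143.1] 0.03359267804841263
yel [214. 156.] [643.9 155.1] 0.03031346807358532
yel [259. 149.] [656.3  65.9] 0.03019756102017293
yel [301. 143.] [670.1 -18.9] 0.030243021195294317
stone [167. 282.] 59.0 [391. 259.  20.]
stone [178. 278.] 60.0 [400. 238.  20.]
stone [179. 268.] 57.5 [420. 234.  20.]
stone [169. 266.] 59.0 [423. 255.  20.]
stone [180. 256.] 59.0 [445. 233.  20.]
stone [168. 243.] 55.5 [472. 259.  20.]
[([325.0, 440.0], 34.0), ([234.0, 417.0], 56.5), ([623.0, 410.0], 242.5), ([297.0, 370.0], 80.0), ([607.0, 395.0], 253.0), ([373.0, 312.0], 112.0), ([167.0, 282.0], 59.0), ([539.0, 293.0], 68.5), ([178.0, 278.0], 60.0), ([179.0, 268.0], 57.5), ([169.0, 266.0], 59.0), ([180.0, 256.0], 59.0), ([168.0, 243.0], 55.5), ([309.0, 214.0], 531.0), ([365.0, 194.0], 888.5), ([19.0, 191.0], 741.5), ([367.0, 119.0], 73.0), ([100.0, 98.0], 895.0), ([187.0, 76.0], 2431.5), ([335.0, 83.0], 2632.0), ([36.0, 72.0], 1312.5)]
mould (array([424.4, 275.9]), array([135.3, 129.5]), -1.08)
```

Request:
{"api": "move_arm", "payload": {"commands": "20 0 -20 0 0 0 1;40 0 -40 0 0 0 1;70 0 -60 0 0 0 1;100 0 -60 0 0 0 1;100 0 -60 0 0 0 1"}}

```text
t: 51.5
tcp_pos: [0.5601, -0.2271, 0.2053]
tool_rot: [0.596, 0.598, 0.379, -0.379]
force: [0.5, -0.6, 0.2]
finger_gap: 1.001
gripper_force: 0.0
```

```bash
python3 -c "
from h import *
d=snap('scene')
for c in blobs(mask(d,(22,60,120),(42,200,255)),60):
    P=cast(d,c,.062); print('yel',c.mean(0).round(),cv2.contourArea(c.astype(np.int32)))
m=mask(d,(25,35,205),(42,130,255))
for c in blobs(m,60):
    P=cast(d,c,.062); print('top face',c.mean(0).round(),(circ(P)[0]*1000).round(1),circ(P)[1])
d=snap('wrist');
for c in blobs(mask(d,(25,50,190),(42,150,255)),60): print('w',cv2.boundingRect(c),(circ(cast(d,c,.062))[0]*1000).round(1),circ(cast(d,c,.062))[1])
print((cast(d,[0,0],0)*1000).round())
"
```

```text
yel [286. 358.] 743.0
yel [260. 325.] 670.0
yel [236. 296.] 606.5
w (395, 218, 53, 37) [667.3 -19.5] 0.026146705475062086
w (376, 180, 46, 27) [653.5  63.9] 0.025818221542277867
w (361, 149, 40, 20) [641.5 152.5] 0.025690131716277556
[[ 3670. -3369.     0.]]
```

```bash
python3 -c "
from station import ticket
print(ticket.sign_off())"
```

```text
the job is handed in; nothing more can be done
None
```

The job is handed in at about 51 s of the 208 s: the mould is seated in the frame with all six stones in it, the cup stands upright on the bench where it started, and all three rolls are down on the spindles.

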